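# Thread a camera-stand guide rod through collar and bushings and hold it

## Robot

A 6-joint arm with a two-finger parallel gripper is mounted at the origin on the work surface. World frame = base frame: x ahead of the robot, y to its left, z up, the work surface at z = 0. Lengths are in mm, angles in rad, forces in N, time in s.
With the tool pointing down it reaches from about 350 to 975 mm from the base axis. Payload 7.1 kg.
Tool frame: the origin (TCP) lies at the very end of the fingers, on their centre line; the grasp point (between the pads) lies 19 mm behind it (ctrl.grip_depth is the distance from the TCP to the grasp point, in mm); x points along the fingers, z is the direction in which the jaws open and shut, and the axes are right-handed (so a half turn about x gives the same grasp; the last joint's range is limited). The gripper opens to 88 mm and grips with 3 to 60 N. Pads are 20 mm wide; open, the fingers measure 115 mm over their backs; the gripper's body (75 mm by 178 mm) begins 61 mm behind the grasp point.
Start: joints at [-1.359, 0.423, 1.63, -0, 1.089, -0.019], TCP at [142.992, -608.406, 184.575] pointing down, gripper open.
Joint ranges: [-3, 3], [-0.9, 2.11], [0.09, 2.58], [-1.31, 4.45], [0.11, 2.69], [-2.54, 2.54]. Speed limits (rad/s): [2.39, 2.39, 3.01, 3.14, 3.14, 3.14].

## Interface

Orientations are given as a rotation vector (axis times angle).
In Python, from workcell import ctrl gives the robot as it stands. The module is installed in compiled form; this text tells all that it offers.
- The arm moves only by the tool send_rows, never from a script. Its argument "rows" is a list of rows, each a list of 4 numbers: the shift along the tool's x, y, z in mm, then the turn about the tool's x in rad. In form: [[x, y, z, turn], ...]. A call has 1 to 10 rows; each row shifts and turns the pose as measured when the row begins, along the tool's axes as they then stand; what a row does not reach is not made up. A row lasts 1/12 s, in which the tool goes at most 41.7 mm and 7.16 degrees, less where a joint would pass 70% of its speed; a pose out of reach is approached as far as the arm can. A call with a gripper value outside its range is refused whole. "fingers" is the opening, from 0 (shut) to 1 (fully open), set as the call begins (left out, the last holds). The fingers move at their own pace and stop on an object; the grip force is fixed at half the most. Time passes only in rows, so rows that do not move let the fingers close. It gives the time, the measured TCP pose, the force and the opening at its end, in the units of the state.
- ctrl.get_obs(): the state, without advancing time (a new reading comes with each control period).
- ctrl.get_image(name): name is "scene" or "top" or "wrist"; returns a dict with "img" (400x640x3 uint8, red, green, blue), "depth" (400x640 float32, mm along the optical axis (not along the pixel's ray), 0 where there is no reading), "mtx" (3x3 intrinsics, pixels), "dist_coeffs" ([k1, k2, p1, p2, k3] as OpenCV has them; the pictures are not rectified), "world_from_camera" (4x4, takes a point from camera to world coordinates). Camera axes: x right, y down, z forward; pixel columns grow to the right and rows downward; lengths in mm; the calibration is good to about 2 mm. A picture is of the moment at which its call begins.
- ctrl.close_job(): hands the job in, once; it reports no verdict.
The state is a dict: "t": time; "qpos": joint angles; "qvel": joint speeds; "joint_torque": joint torques, N m; "ee_pos": TCP position; "orientation": TCP orientation; "ft_force": force on the tool from outside, world axes, zero at the start; "moment": the same for the moment, N m; "width": finger opening in mm.
Only numpy, scipy, OpenCV 4.12 (cv2) and the standard library are available. Lean on these libraries where they do the work, as an engineer would, in place of code of your own. Each camera call takes 0.05 s, during which the arm holds its last target.

## Task

The clamp bracket with the orange bushings is missing its guide rod and stop collar: pick the collar and the rod of the same orange colour. First set the orange collar flat into the round seat on top of the bracket and let go of it, then take the orange-knobbed rod from the rack and thread it straight down through the collar, the upper bushing and the lower bushing. Finish still holding the rod, upright and still, with its tip about halfway between the lower bushing and the base plate so a colleague can tighten the clamp; do not put it down or let go, and leave everything else where it is.

Things in the scene. Friction and masses are not known exactly. Their poses are not given: they have to be found in the camera images.
- bracket: Fixed grey clamp bracket, upright. Origin: on the vertical axis of both bushings, at table level; z up. Base plate 115 x 80 x 8 mm (x -75 to 40). Post at x -68 to -52, 46 mm wide, 112 high, with two level arms (orange-marked bushings), each 46 mm wide, x -68 to 22: lower arm z 45 to 57, upper arm z 100 to 112 mm. Each has a vertical through bore of 12.5 mm. Nothing on it is higher than 116 mm.
- upper_seat (a point): Centre of the collar seat: on the bushing axis at the top face of the upper arm, 112 mm above the table. An orange rim around it, 36 mm inner and 44 mm outer diameter, stands 4 mm above this face. Both bores are chamfered 1.5 mm at the top. Axes as the bracket.
- lower_exit (a point): On the bushing axis at the underside of the lower arm, 45 mm above the table; the base plate's top is 37 mm below this point. Axes as the bracket.
- collar_orange: Orange plastic stop collar, a ring lying flat loose on the mat: outer diameter 32 mm, bore 16 mm, 18 mm high, about 30 g. Origin: centre of its underside, z is the ring's axis.
- rod_orange: Steel guide rod with an orange knob, loose and upright in a hole of the rack: shaft 10 mm thick, 130 mm long, lowest 6 mm tapering to 7.6 mm; round knob 26 mm across, 130 to 160 mm above the tip. About 110 g. Origin: centre of the tip end face, z up along the rod to the knob. In the rack the tip is 5 mm above the table.
- rack: Fixed grey block 60 (x) x 200 (y) x 50 mm with three vertical holes of 11.5 mm diameter, 45 mm deep, in a row along its y axis at y -60, 0 and 60 mm; one rod in each, in any order. Origin: centre of the underside, z up.
- rod_green: Steel rod with a green plastic knob, 10 mm thick, shaft 115 mm, knob 30 mm high. Not wanted; leave it alone. Origin: centre of the lower end, z up.
- rod_white: Steel rod with a white plastic knob, 10 mm thick, shaft 100 mm, knob 30 mm high. Not wanted; leave it alone. Origin: centre of the lower end, z up.
- collar_green: Green stop collar, same size as the orange one. Not wanted; leave it alone. Origin: centre of the underside.
- collar_white: White stop collar, same size as the orange one. Not wanted; leave it alone. Origin: centre of the underside.
- phone: Black phone lying flat, 75 x 155 x 8 mm, at the far side of the mat. Leave it alone. Origin: centre of the underside.
- back_cover: Dark purple phone back cover lying flat, 75 x 155 x 5 mm. Leave it alone. Origin: centre of the underside.
- screwdriver: Orange-handled screwdriver, 120 mm long, lying at the far side of the mat. Leave it alone. Origin: under its middle.
- flux_jar: White jar with a black cap, 48 mm across, 50 mm high. Leave it alone. Origin: centre of the underside.

How it is judged (in metres and radians):
On the way, in this order (a step that is already met when the one before it is completed fails the run):
1. the orange collar lies flat in the seat on the bracket, let go (horizontal distance between collar_orange and upper_seat below 0.004 m and z of collar_orange in the frame of upper_seat between -0.003 and 0.003 m and angle between collar_orange's own z axis and vertical below 0.1 rad and contact force between the fingers and collar_orange below 0.1 N), for 0.2 s.
2. the orange rod's tip has passed down through the collar and the upper bushing (horizontal distance between collar_orange and upper_seat below 0.004 m and z of collar_orange in the frame of upper_seat between -0.003 and 0.003 m and angle between collar_orange's own z axis and vertical below 0.1 rad and horizontal distance between rod_orange and upper_seat below 0.005 m and z of rod_orange in the frame of upper_seat below -0.013 m), for 0.05 s.
At the end, for the whole second after the job is handed in: Orange collar flat in the seat (centre within 4 mm, height 3 mm); orange rod through collar and both bushings, upright within 0.06 rad, tip 6 to 34 mm below the lower arm and within 5 mm of the axis, so nothing but the fingers carries it; held in the fingers, at rest (horizontal distance between collar_orange and upper_seat below 0.004 m and z of collar_orange in the frame of upper_seat between -0.003 and 0.003 m and angle between collar_orange's own z axis and vertical below 0.1 rad and horizontal distance between rod_orange and lower_exit below 0.005 m and z of rod_orange in the frame of lower_exit between -0.034 and -0.006 m and angle between rod_orange's own z axis and vertical below 0.06 rad and contact force between the fingers and rod_orange above 1 N and linear speed of rod_orange below 0.02 m/s); the arm keeps its last pose, push and grip.
It fails at once if another thing on the bench was moved more than 25 mm (distance of any of rod_green, rod_white, collar_green, collar_white, phone, back_cover, screwdriver, flux_jar from where it was at the start of the episode above 0.025 m).
It also fails if it takes over 61 s, if anything falls off the work surface, if the arm or the gripper's body presses on something with over 40 N, if the wrist force passes 120 N, or if a joint passes its speed limit or range.

## Working session

There is one attempt and no reset: what is moved stays moved. The work goes in short steps, Python scripts to look and compute and a tool call to move; the robot and the scene stay as the last step left them, time stands still between calls to the robot, and variables do not carry over. Pictures are saved under pics/ and viewed, and the job is handed in when it is done.

Besides the shell and the picture viewer there is one more tool, called after "Call:" as name(argument=value, ...) on one line, values as JSON. send_rows: Moves the arm, as the interface text tells. Its arguments: {"type":"object","properties":{"rows":{"type":"array"},"fingers":{"type":"number"}},"required":["rows"]}

```bash
mkdir -p pics
cat > h.py <<'E'
import numpy as np, cv2
from workcell import ctrl
def grab(name,tag):
    d=ctrl.get_image(name); np.savez('pics/%s.npz'%tag,**d)
    cv2.imwrite('pics/%s.png'%tag,cv2.cvtColor(d['img'],cv2.COLOR_RGB2BGR)); return d
def load(tag): return dict(np.load('pics/%s.npz'%tag))
def ray(d,uv):
    n=cv2.undistortPoints(np.array(uv,float).reshape(-1,1,2),d['mtx'],d['dist_coeffs']).reshape(-1,2)
    R=d['world_from_camera']; v=np.c_[n,np.ones(len(n))]@R[:3,:3].T
    return R[:3,3],v
def plane(d,uv,z):
    o,v=ray(d,uv); return o+v*((z-o[2])/v[:,2])[:,None]
def cloud(d):
    h,w=d['depth'].shape; uu,vv=np.meshgrid(np.arange(w),np.arange(h))
    o,v=ray(d,np.c_[uu.ravel(),vv.ravel()]); P=o+v*d['depth'].reshape(-1,1)
    return P.reshape(h,w,3)
E
python3 - <<'E'
from h import *
for n in ['scene','top','wrist']:
    d=grab(n,n+'0'); print(n,d['world_from_camera'].round(3).tolist(),d['mtx'].round(1).tolist())
print(ctrl.get_obs(), ctrl.grip_depth)
E
```

```text
scene [[0.199, 0.772, -0.603, 1423.924], [0.98, -0.163, 0.114, -145.107], [-0.01, -0.614, -0.789, 1201.475], [0.0, 0.0, 0.0, 1.0]] [[448.8, 0.0, 319.5], [0.0, 448.8, 196.5], [0.0, 0.0, 1.0]]
top [[0.004, -0.985, 0.174, 432.347], [-1.0, -0.004, -0.002, 4.858], [0.003, -0.174, -0.985, 1057.989], [0.0, 0.0, 0.0, 1.0]] [[410.8, 0.0, 317.5], [0.0, 410.8, 204.1], [0.0, 0.0, 1.0]]
wrist [[0.228, -0.943, -0.242, 208.113], [-0.974, -0.221, -0.055, -593.047], [-0.002, 0.248, -0.969, 384.306], [0.0, 0.0, 0.0, 1.0]] [[333.2, 0.0, 320.3], [0.0, 333.2, 197.5], [0.0, 0.0, 1.0]]
{'t': 0.15, 'qpos': array([-1.35900549e+00,  4.23705550e-01,  1.63051081e+00, -4.46582588e-05,
        1.08856660e+00, -1.89828718e-02]), 'qvel': array([ 9.78511965e-04,  6.66389785e-04, -9.21955335e-04, -2.20823825e-03,
        8.06597647e-04,  5.79426916e-05]), 'joint_torque': array([-1.28809825e-03, -5.44985318e+01, -2.73920542e+01,  6.43292209e-02,
        2.04826647e-02, -6.33413492e-05]), 'ee_pos': array([ 142.87904669, -607.96192917,  183.95658265]), 'orientation': array([ 1.03826542,  1.31054086, -1.03705192]), 'ft_force': array([ 0.14078709, -0.31623074, -0.29932987]), 'moment': array([ 0.02033274, -0.01544963, -0.01647624]), 'width': 87.83714259277723} 18.700000000000003
```

View pics/scene0.png

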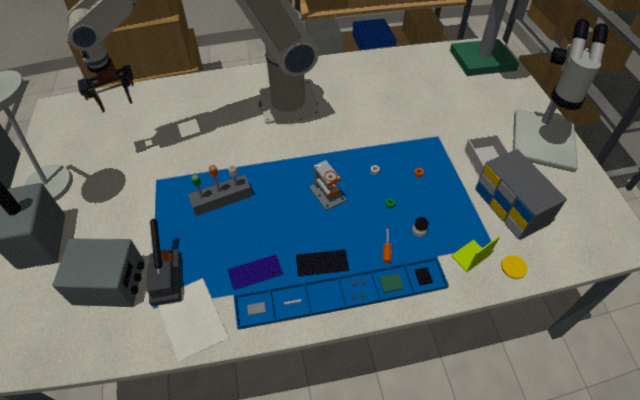

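View pics/top0.png

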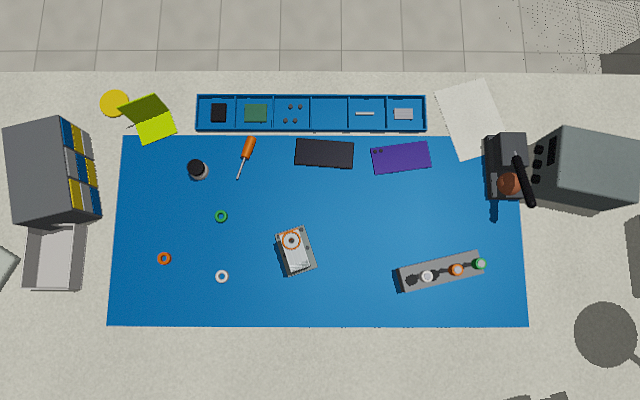

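View pics/wrist0.png

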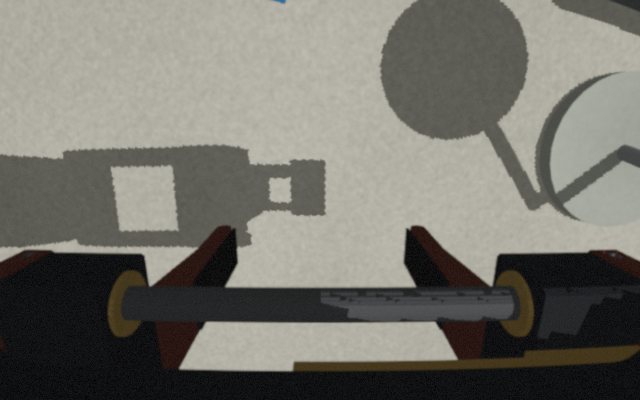

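The top view shows the orange collar at (164,258), the bracket's bushing rim at (291,240), and the rack knobs in the order white (428,277), orange (457,269), green (481,264). Next I measure these.

Run:
```python
from h import *
for tag in ['top0','scene0']:
    d=load(tag); P=cloud(d)
    hsv=cv2.cvtColor(d['img'],cv2.COLOR_RGB2HSV)
    m=cv2.inRange(hsv,(4,110,90),(18,255,255))
    n,l,s,c=cv2.connectedComponentsWithStats(m)
    print(tag)
    for i in range(1,n):
        if s[i,4]<15: continue
        q=P[l==i]; q=q[np.isfinite(q).all(1)]
        print(s[i].tolist(),c[i].round(1),'med',np.median(q,0).round(1),'zmax',np.percentile(q[:,2],[5,95]).round(1))
    for nm,lo,hi in [('grn',(50,110,60),(80,255,255))]:
        n,l,s,c=cv2.connectedComponentsWithStats(cv2.inRange(hsv,lo,hi))
        for i in range(1,n):
            if s[i,4]>=15: print(nm,s[i].tolist(),c[i].round(1),np.median(P[l==i],0).round(1))
d=load('top0');P=cloud(d)
print('mat z',P[300,200:400:40].round(1).tolist())
for z in (12,): pass
# rack top by height
z=P[...,2]
m=((z>40)&(z<58)).astype(np.uint8)
n,l,s,c=cv2.connectedComponentsWithStats(m)
for i in range(1,n):
    if s[i,4]>150:
        q=P[l==i][:,:2].astype(np.float32); print(s[i].tolist(),cv2.minAreaRect(q))
m=((z>106)&(z<120)).astype(np.uint8)
n,l,s,c=cv2.connectedComponentsWithStats(m)
for i in range(1,n):
    if s[i,4]>50:
        q=P[l==i][:,:2].astype(np.float32); print('112',s[i].tolist(),cv2.minAreaRect(q))
img=d['img']
cv2.imwrite('pics/crop1.png',cv2.cvtColor(cv2.resize(img[215:300,265:500],None,fx=3.4,fy=3.4,interpolation=cv2.INTER_CUBIC),cv2.COLOR_RGB2BGR))
```

```text
top0
[241, 136, 15, 23, 199] [248.2 146.3] med [768.4 184.9  23.2] zmax [15.9 27.1]
[511, 173, 10, 21, 112] [515.6 184.4] med [ 658.5 -494.4   60.4] zmax [48.3 65.9]
[501, 179, 3, 7, 17] [501.8 182.2] med [ 668.3 -462.9   50.4] zmax [48.2 55.4]
[279, 228, 22, 22, 102] [289.9 238.5] med [520.5  67.2 115.2] zmax [ 14.1 118.8]
[158, 252, 13, 13, 102] [163.8 258.1] med [476.2 390.4  18. ] zmax [ 1.6 20.9]
[451, 264, 13, 12, 63] [456.4 269.3] med [ 449.2 -297.   165.2] zmax [ 51.3 167.8]
grn [245, 104, 22, 18, 269] [255.2 112.4] [867.3 171.4  11.7]
grn [215, 210, 13, 12, 95] [220.6 215.7] [584.5 250.5  17. ]
grn [475, 258, 12, 11, 52] [479.4 263. ] [ 462.5 -351.5  150.6]
scene0
[300, 0, 9, 15, 97] [303.3   7. ] med [-1112.1   254.5  -203.9] zmax [-211.6 -195.3]
[307, 0, 159, 17, 653] [384.   7.] med [-1017.4   740.1  -205.4] zmax [-213.9 -196.9]
[113, 14, 66, 18, 241] [148.  23.] med [-952.7 -637.4  -83.1] zmax [-89.5 -76.5]
[181, 67, 17, 6, 33] [189.3  70.2] med [-925.7 -486.9 -417.1] zmax [-425.8 -409.9]
[159, 72, 21, 5, 43] [168.9  73.8] med [-919.4 -608.2 -416. ] zmax [-427.  -409.7]

[... 1652 characters left out ...]
25), (60.342041015625, 199.75558471679688), 13.76027774810791)
112 [116, 92, 40, 16, 92] ((859.7889404296875, 454.1610412597656), (7.1535234451293945, 99.94461822509766), 22.8359432220459)
112 [20, 119, 61, 107, 382] ((661.21044921875, 602.31787109375), (120.21183776855469, 273.1835632324219), 74.25102233886719)
112 [551, 126, 81, 79, 383] ((661.6832275390625, -617.2023315429688), (246.137939453125, 121.88652801513672), 38.03359603881836)
112 [518, 167, 10, 23, 122] ((665.2764282226562, -486.00640869140625), (18.57675552368164, 57.05927658081055), 83.8550033569336)
112 [279, 228, 31, 44, 774] ((492.8441162109375, 56.468379974365234), (90.92925262451172, 45.60136795043945), 18.82923126220703)
```

View pics/crop1.png

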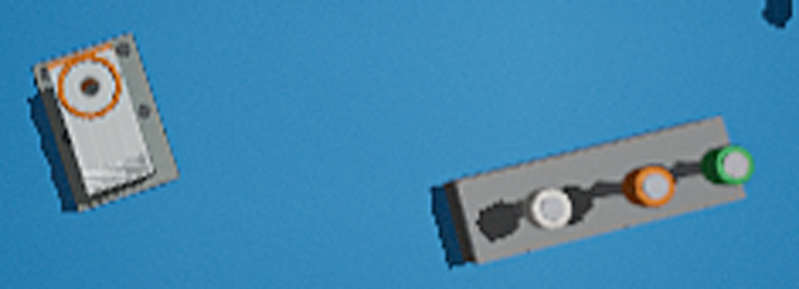

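Cross-checks hold. The rack top measures 60.3x199.8 mm, centred at (449,-299), and its middle hole holds the orange knob. The arm top measures 91x45.6 mm, which puts the bushing axis near (514.6,63.9). The collar is near (477,390). Now I plan the move.

```bash
cat >> h.py <<'E'
from scipy.spatial.transform import Rotation as Ro
def plan(target,yaw=None):
    """delta in tool axes to go to target xyz; yaw = angle of jaw axis mod pi"""
    o=ctrl.get_obs(); R=Ro.from_rotvec(o['orientation']).as_matrix()
    dl=R.T@(np.array(target)-o['ee_pos'])
    cur=np.arctan2(R[1,2],R[0,2])
    print('t',round(o['t'],2),'pos',o['ee_pos'].round(1),'jaw yaw',round(cur,3),'w',round(o['width'],1),'F',o['ft_force'].round(1))
    print('R',R.round(3).tolist()); print('tool shift',dl.round(1), 'q',o['qpos'].round(2))
    if yaw is not None:
        dy=(yaw-cur+np.pi/2)%np.pi-np.pi/2
        print('turn about tool x', round(-dy if R[2,0]<0 else dy,3))
E
python3 - <<'E'
from h import *
plan([420,-200,260],0)
E
```

```text
t 0.15 pos [ 142.9 -608.   184. ] jaw yaw -1.34 w 87.8 F [ 0.1 -0.3 -0.3]
R [[-0.0, 0.973, 0.229], [0.001, 0.229, -0.973], [-1.0, -0.0, -0.001]]
tool shift [ -75.7  363.1 -333.8] q [-1.36  0.42  1.63 -0.    1.09 -0.02]
turn about tool x -1.34
```

Call:
send_rows(rows=[[-30, 0, 0, 0], [-30, 10, -10, 0], [-15, 30, -27, 0], [0, 30, -27, 0], [0, 30, -27, 0], [0, 30, -27, 0], [0, 30, -27, 0], [0, 30, -27, 0], [0, 30, -27, 0], [0, 30, -27, 0]], fingers=1)

```text
t: 0.98
ee_pos: [336.4, -326.1, 260.2]
orientation: [1.049, 1.307, -1.045]
ft_force: [0.4, -0.6, -0.7]
width: 87.9
```

Call:
send_rows(rows=[[0, 30, -27, 0], [0, 30, -27, 0], [0, 30, -27, 0], [0, 30, -27, -0.12], [0, 0, 0, -0.12], [0, 0, 0, -0.12], [0, 0, 0, -0.12], [0, 0, 0, -0.12], [0, 0, 0, -0.12], [0, 0, 0, -0.12]])

```text
t: 1.82
ee_pos: [435.4, -178.7, 260.1]
orientation: [0.382, 1.539, -0.374]
ft_force: [-0.3, 0.0, -0.5]
width: 87.8
```

Run:
```python
from h import *
plan([477,390,200],0.24)
```

```text
t 1.82 pos [ 435.4 -178.7  260.1] jaw yaw -0.482 w 87.8 F [-0.3  0.  -0.5]
R [[0.0, 0.464, 0.886], [0.005, 0.886, -0.464], [-1.0, 0.005, -0.002]]
tool shift [  63.   522.9 -226.8] q [-0.42  0.1   1.88  0.01  1.16  0.06]
turn about tool x -0.722
```

Call:
send_rows(rows=[[0, 0, 0, -0.12], [0, 0, 0, -0.12], [0, 0, 0, -0.12], [0, 0, 0, -0.12], [0, 0, 0, -0.12], [0, 0, 0, -0.12]])

```text
t: 2.32
ee_pos: [434.2, -177.8, 258.8]
orientation: [-0.205, 1.562, 0.215]
ft_force: [0.1, -0.1, 0.2]
width: 87.6
```

Run:
```python
from h import *
plan([477,370,200],0.24)
```

```text
t 2.32 pos [ 434.2 -177.8  258.8] jaw yaw 0.267 w 87.6 F [ 0.1 -0.1  0.2]
R [[-0.002, -0.264, 0.964], [0.006, 0.964, 0.264], [-1.0, 0.007, -0.001]]
tool shift [ 62.2 516.6 186. ] q [-0.42  0.1   1.88  0.01  1.16 -0.69]
turn about tool x 0.027
```

Call:
send_rows(rows=[[0, 30, 22, 0], [0, 30, 22, 0], [0, 30, 22, 0], [0, 30, 22, 0], [0, 30, 22, 0], [0, 30, 22, 0], [0, 0, 0, 0], [0, 0, 0, 0], [0, 0, 0, 0]])

```text
t: 3.07
ee_pos: [514.2, 39.3, 258.4]
orientation: [-0.211, 1.563, 0.22]
ft_force: [-0.4, -0.2, -0.5]
width: 87.7
```

Run:
```python
from h import *
plan([477,380,200],0.24)
grab('wrist','w1')
```

```text
t 3.07 pos [514.2  39.3 258.4] jaw yaw 0.274 w 87.7 F [-0.4 -0.2 -0.5]
R [[-0.004, -0.271, 0.963], [0.006, 0.963, 0.271], [-1.0, 0.007, -0.002]]
tool shift [ 60.5 337.6  56.7] q [ 0.05  0.18  1.79  0.01  1.17 -0.23]
turn about tool x 0.034
```

View pics/w1.png

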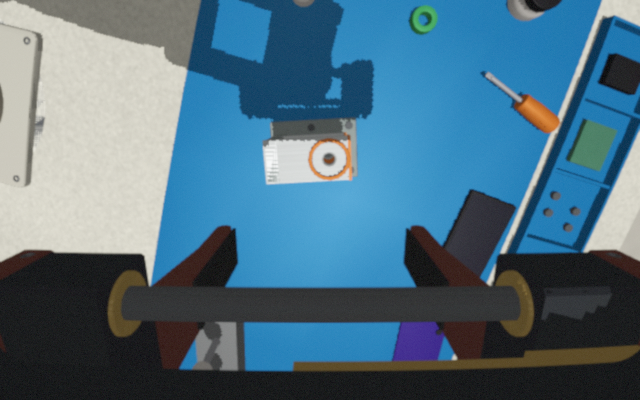

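The wrist view shows the seat rim centred near (330,158), with the dark bore inside it.

```bash
cat >> h.py <<'E'
def seat(d,box):
    x0,y0,x1,y1=box; img=d['img']; hsv=cv2.cvtColor(img,cv2.COLOR_RGB2HSV)
    m=cv2.inRange(hsv,(4,100,80),(20,255,255)); k=np.zeros_like(m); k[y0:y1,x0:x1]=255; m&=k
    c=max(cv2.findContours(m,cv2.RETR_EXTERNAL,cv2.CHAIN_APPROX_NONE)[0],key=len)
    w=plane(d,c.reshape(-1,2).astype(float),116)[:,:2].astype(np.float32)
    (cx,cy),(a,b),_=cv2.fitEllipse(w); print('rim centre',round(cx,1),round(cy,1),'dia',round(a,1),round(b,1))
    e=cv2.fitEllipse(c); u,v=e[0]
    g=img.min(2).astype(int); kk=np.zeros_like(m); cv2.circle(kk,(int(u),int(v)),int(min(e[1])*.28),255,-1)
    b=((g<110)&(kk>0)).astype(np.uint8); n,l,s,cc=cv2.connectedComponentsWithStats(b)
    if n>1:
        i=1+np.argmax(s[1:,4]); print('bore',cc[i].round(1),s[i].tolist(),plane(d,cc[i],112).round(1))
    return cx,cy
E
python3 - <<'E'
from h import *
d=load('w1'); seat(d,(295,125,365,190))
P=cloud(d); print(P[160,290:310:4].round(1).tolist())
z=P[...,2]; m=((z>104)&(z<120)).astype(np.uint8); m[200:]=0; m[:,:200]=0;m[:,400:]=0
n,l,s,c=cv2.connectedComponentsWithStats(m); i=1+np.argmax(s[1:,4])
q=P[l==i]; r=cv2.minAreaRect(q[:,:2].astype(np.float32)); print(s[i],r,np.median(q,0))
E
```

```text
rim centre 518.5 63.3 dia 45.2 46.5
bore [328.6 158.7] [324, 154, 11, 10, 84] [[515.8  61.9 112. ]]
[[477.3, 49.8, 112.8], [481.2, 50.7, 111.5], [485.3, 52.0, 112.7], [489.3, 53.2, 112.8], [493.3, 54.3, 112.4]]
[ 262  135   90   49 3766] ((494.60125732421875, 54.645179748535156), (91.31244659423828, 46.639671325683594), 18.91584014892578) [493.51107634  54.90180246 112.38005543]
```

Call:
send_rows(rows=[[0, 36, 6, 0], [0, 36, 6, 0], [0, 36, 6, 0], [0, 36, 6, 0], [0, 36, 6, 0], [0, 36, 6, 0], [0, 36, 6, 0], [0, 36, 6, 0], [0, 20, 4, 0]])

```text
t: 3.87
ee_pos: [484.6, 343.7, 260.0]
orientation: [-0.19, 1.566, 0.194]
ft_force: [0.8, -0.8, -0.0]
width: 87.5
```

Call:
send_rows(rows=[[30, 0, 0, 0.02], [30, 0, 0, 0], [30, 0, 0, 0], [10, 0, 0, 0], [0, 0, 0, 0], [0, 0, 0, 0]])

```text
t: 4.37
ee_pos: [488.1, 342.8, 159.2]
orientation: [-0.169, 1.563, 0.176]
ft_force: [0.2, 0.6, 0.0]
width: 88.0
```

Run:
```python
from h import *
plan([477,390,100],0.24)
grab('wrist','w2')
```

```text
t 4.37 pos [488.1 342.8 159.2] jaw yaw 0.22 w 88.0 F [0.2 0.6 0. ]
R [[0.0, -0.218, 0.976], [0.005, 0.976, 0.218], [-1.0, 0.005, 0.001]]
tool shift [59.4 48.2 -0.6] q [0.59 0.41 1.72 0.   1.01 0.37]
turn about tool x -0.02
```

View pics/w2.png

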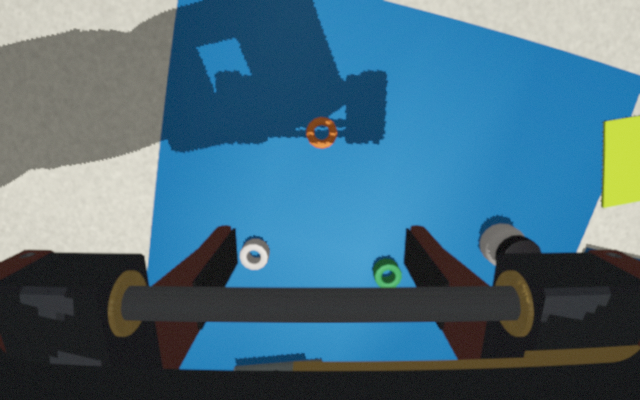

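The orange collar sits at (321,133), half in shadow. The white and green collars are about 90 mm away and closer to the camera.

```bash
cat >> h.py <<'E'
def collar(d,box,ztop):
    x0,y0,x1,y1=box; img=d['img']; hsv=cv2.cvtColor(img,cv2.COLOR_RGB2HSV)
    m=cv2.inRange(hsv,(2,90,50),(22,255,255)); k=np.zeros_like(m); k[y0:y1,x0:x1]=255; m&=k
    P=cloud(d); h=P[...,2]
    mt=(m>0)&(h>ztop-5)&(h<ztop+5)
    q=P[mt]; print('n',mt.sum(),'z',np.median(q[:,2]).round(1))
    v,u=np.nonzero(mt); w=plane(d,np.c_[u,v].astype(float),ztop)[:,:2].astype(np.float32)
    (c,r)=cv2.minEnclosingCircle(w); print('top circle',np.round(c,1),'dia',round(2*r,1),'mean',w.mean(0).round(1))
    mm=mt.astype(np.uint8); co,hi=cv2.findContours(mm,cv2.RETR_CCOMP,cv2.CHAIN_APPROX_NONE)
    for cc in co:
        if len(cc)>8:
            w=plane(d,cc.reshape(-1,2).astype(float),ztop)[:,:2].astype(np.float32); e=cv2.fitEllipse(w); print('ell',np.round(e[0],1),np.round(e[1],1))
E
python3 - <<'E'
from h import *
collar(load('w2'),(295,105,350,160),18)
collar(load('top0'),(150,245,180,270),18)
collar(load('scene0'),(405,160,430,180),18)
E
```

```text
n 513 z 18.1
top circle [478.3 390.2] dia 30.5 mean [478.  390.1]
ell [478.  390.1] [29.  29.6]
ell [477.9 390.5] [16.6 17.1]
n 90 z 18.4
top circle [477.8 389. ] dia 32.7 mean [476.9 389.2]
ell [476.9 389.2] [26.9 31.3]
ell [476.8 389.2] [17.2 19.1]
n 40 z 17.2
top circle [481.2 387.1] dia 34.1 mean [481.6 388.6]
ell [481.6 388.5] [26.2 32.9]
ell [480.3 387.7] [16.6 20.3]
```

Call:
send_rows(rows=[[0, 24, 0, 0], [0, 24, 0, 0], [30, 0, 0, 0], [30, 0, 0, 0], [30, 0, 0, 0], [25, 0, 0, 0], [0, 0, 0, 0], [0, 0, 0, 0]])

```text
t: 5.08
ee_pos: [492.0, 397.7, 60.1]
orientation: [-0.151, 1.537, 0.183]
ft_force: [-0.2, 0.3, 0.1]
width: 88.0
```

Run:
```python
from h import *
plan([478,390,7])
d=grab('wrist','w3')
```

```text
t 5.08 pos [492.  397.7  60.1] jaw yaw 0.213 w 88.0 F [-0.2  0.3  0.1]
R [[0.025, -0.212, 0.977], [0.023, 0.977, 0.211], [-0.999, 0.017, 0.029]]
tool shift [ 52.6  -5.5 -16.9] q [0.66 0.58 1.71 0.   0.82 0.44]
```

View pics/w3.png

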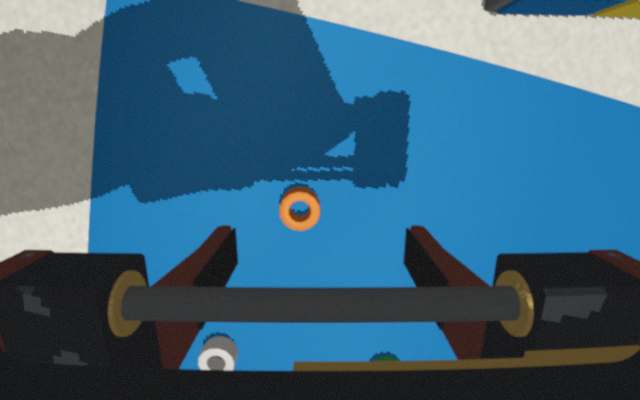

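The tool has tilted about 0.03 rad during the fast descent. I'll check whether it recovers when moving back up.

Call:
send_rows(rows=[[-30, 0, 0, 0], [-25, 0, 0, 0], [0, 0, 0, 0], [0, 0, 0, 0]])

```text
t: 5.47
ee_pos: [493.8, 397.5, 125.2]
orientation: [-0.146, 1.53, 0.185]
ft_force: [-0.4, -0.3, -0.1]
width: 87.7
```

Run:
```python
from h import *
plan([478,390,60],0.22)
```

```text
t 5.47 pos [493.8 397.5 125.2] jaw yaw 0.211 w 87.7 F [-0.4 -0.3 -0.1]
R [[0.031, -0.211, 0.977], [0.028, 0.977, 0.21], [-0.999, 0.021, 0.036]]
tool shift [ 64.4  -5.3 -19.4] q [0.66 0.49 1.69 0.   0.93 0.44]
turn about tool x -0.009
```

Call:
send_rows(rows=[[0, 0, 0, 0]])

```text
t: 5.55
ee_pos: [494.9, 398.1, 127.2]
orientation: [-0.145, 1.527, 0.186]
ft_force: [0.1, 0.1, 0.7]
width: 88.0
```

Call:
send_rows(rows=[[5, 0, 0, 0], [10, 0, 0, 0], [5, 0, 0, 0]])

```text
t: 5.8
ee_pos: [496.4, 399.0, 107.3]
orientation: [-0.143, 1.524, 0.187]
ft_force: [-0.4, -0.3, 0.2]
width: 87.7
```

Call:
send_rows(rows=[[0, -3, -10, 0], [0, -3, -10, 0], [0, 0, 0, 0]])

```text
t: 6.05
ee_pos: [474.9, 386.6, 100.1]
orientation: [-0.147, 1.532, 0.184]
ft_force: [-0.1, 0.3, -0.9]
width: 88.0
```

Run:
```python
from h import *
plan([478,390,60],0.22)
```

```text
t 6.05 pos [474.9 386.6 100.1] jaw yaw 0.211 w 88.0 F [-0.1  0.3 -0.9]
R [[0.03, -0.21, 0.977], [0.027, 0.978, 0.209], [-0.999, 0.02, 0.035]]
tool shift [40.3  1.9  2.3] q [0.66 0.49 1.75 0.   0.86 0.45]
turn about tool x -0.009
```

Call:
send_rows(rows=[[10, 0, 0, 0], [15, 0, 0, 0], [15, 0, 0, 0], [10, 0, 0, 0], [5, 0, 0, 0], [0, 0, 0, 0], [0, 0, 0, 0]])

```text
t: 6.63
ee_pos: [476.2, 387.9, 38.1]
orientation: [-0.148, 1.534, 0.183]
ft_force: [0.6, -0.1, 0.1]
width: 87.9
```

Run:
```python
from h import *
plan([478,390,7],0.22)
d=grab('wrist','w4')
```

```text
t 6.63 pos [476.2 387.9  38.1] jaw yaw 0.211 w 87.9 F [ 0.6 -0.1  0.1]
R [[0.028, -0.21, 0.977], [0.025, 0.977, 0.21], [-0.999, 0.019, 0.033]]
tool shift [31.1  1.1  1.2] q [0.66 0.59 1.77 0.   0.75 0.45]
turn about tool x -0.009
```

View pics/w4.png

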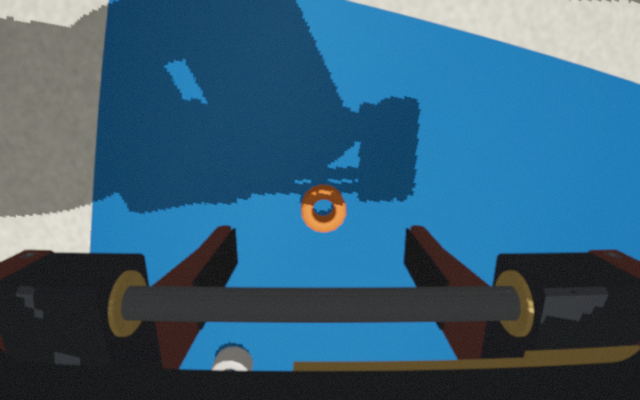

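The collar at (323,208) is centred between the fingers. I'll re-measure and then descend.

Run:
```python
from h import *
collar(load('w4'),(290,175,360,240),18)
```

```text
n 1159 z 18.0
top circle [477.6 390.9] dia 31.8 mean [477.6 390.8]
ell [477.7 390.8] [30.  31.1]
ell [477.5 391.3] [16.  16.1]
```

Call:
send_rows(rows=[[10, 0.5, 0.5, 0], [10, 0, 0, 0], [6, 0, 0, 0], [3, 0, 0, 0], [0, 0, 0, 0], [0, 0, 0, 0]])

```text
t: 7.18
ee_pos: [478.8, 390.4, 7.9]
orientation: [-0.146, 1.531, 0.184]
ft_force: [-0.6, 0.1, 0.2]
width: 88.1
```

Run:
```python
from h import *
plan([478,390,7],0.22)
```

```text
t 7.18 pos [478.8 390.4   7.9] jaw yaw 0.211 w 88.1 F [-0.6  0.1  0.2]
R [[0.031, -0.21, 0.977], [0.027, 0.977, 0.209], [-0.999, 0.02, 0.036]]
tool shift [ 0.9 -0.2 -0.9] q [0.66 0.63 1.77 0.   0.7  0.45]
turn about tool x -0.009
```

Call:
send_rows(rows=[[0, 0, -1, 0], [0, 0, 0, 0], [0, 0, 0, 0], [0, 0, 0, 0], [0, 0, 0, 0], [0, 0, 0, 0], [0, 0, 0, 0], [0, 0, 0, 0]], fingers=0)

```text
t: 7.85
ee_pos: [478.5, 390.7, 9.4]
orientation: [-0.146, 1.529, 0.185]
ft_force: [-0.3, 0.5, -0.2]
width: 37.9
```

Call:
send_rows(rows=[[0, 0, 0, 0], [0, 0, 0, 0]])

```text
t: 8.02
ee_pos: [478.6, 390.8, 9.4]
orientation: [-0.145, 1.529, 0.185]
ft_force: [0.1, -0.1, 0.1]
width: 25.0
```

Run:
```python
from h import *
plan([478,390,7],0.22)
```

```text
t 8.02 pos [478.6 390.8   9.4] jaw yaw 0.211 w 25.0 F [ 0.1 -0.1  0.1]
R [[0.033, -0.21, 0.977], [0.029, 0.977, 0.209], [-0.999, 0.021, 0.038]]
tool shift [ 2.4 -0.7 -0.8] q [0.66 0.63 1.77 0.   0.7  0.45]
turn about tool x -0.009
```

The opening reads 25 mm, which is below 32 mm, so the collar may have escaped. Looking.

Run:
```python
from h import *
plan([478,390,7],0.22)
d=grab('wrist','w5'); 
d=grab('scene','s5'); cv2.imwrite('pics/s5c.png',cv2.cvtColor(cv2.resize(d['img'][90:230,330:500],None,fx=4,fy=4,interpolation=cv2.INTER_CUBIC),cv2.COLOR_RGB2BGR))
```

```text
t 8.02 pos [478.6 390.8   9.4] jaw yaw 0.211 w 25.0 F [ 0.1 -0.1  0.1]
R [[0.033, -0.21, 0.977], [0.029, 0.977, 0.209], [-0.999, 0.021, 0.038]]
tool shift [ 2.4 -0.7 -0.8] q [0.66 0.63 1.77 0.   0.7  0.45]
turn about tool x -0.009
```

View pics/w5.png

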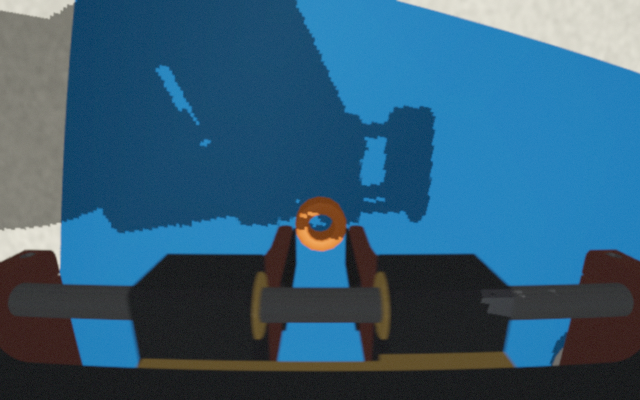

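View pics/s5c.png

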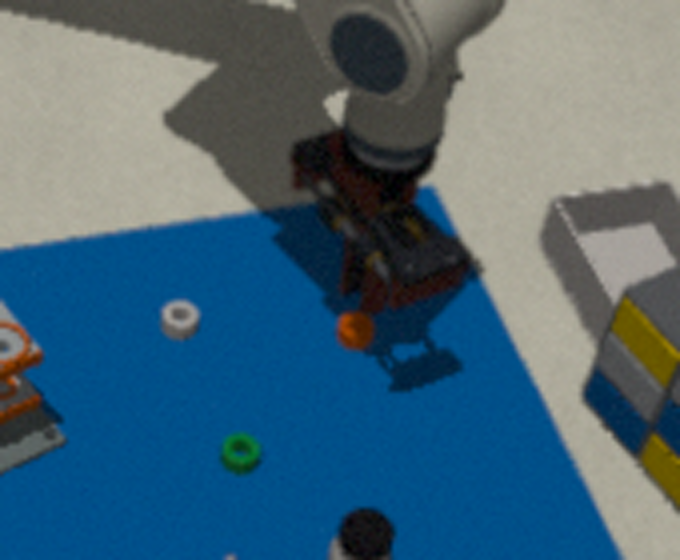

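Run:
```python
from h import *
collar(load('w5'),(285,180,360,260),18)
d=load('w5'); P=cloud(d)
print(np.array2string(P[222,270:385:6].round(0),threshold=9999))
print(np.array2string(P[236,270:385:6].round(0),threshold=9999))
collar(load('s5'),(405,160,430,185),18)
```

```text
n 1515 z 18.0
top circle [477.6 391. ] dia 32.1 mean [477.6 391.1]
ell [477.7 391. ] [29.8 31.6]
ell [477.6 391.2] [15.1 16.2]
[[446. 381.  -0.]
 [450. 382.   1.]
 [454. 383.   1.]
 [458. 384.   0.]
 [462. 385.   1.]
 [465. 391.  18.]
 [469. 391.  18.]
 [473. 387.   0.]
 [477. 387.  -0.]
 [481. 388.   0.]
 [485. 389.   1.]
 [486. 395.  18.]
 [490. 396.  18.]
 [497. 391.  -0.]
 [501. 393.   1.]
 [505. 393.   0.]
 [509. 394.   1.]
 [512. 395.   2.]
 [516. 396.   1.]
 [520. 396.   1.]]
[[448. 372.   0.]
 [454. 396.  63.]
 [456. 396.  62.]
 [459. 396.  62.]
 [462. 396.  60.]
 [467. 382.  18.]
 [470. 383.  18.]
 [474. 383.  17.]
 [478. 382.  13.]
 [482. 383.  13.]
 [485. 385.  18.]
 [488. 386.  17.]
 [492. 387.  18.]
 [488. 401.  58.]
 [489. 403.  64.]
 [492. 404.  64.]
 [511. 384.   1.]
 [515. 385.   1.]
 [519. 386.   1.]
 [523. 387.  -0.]]
n 35 z 17.4
top circle [479.5 388.2] dia 30.7 mean [479.8 388.1]
ell [479.7 388.4] [26.6 28.8]
ell [479.7 388.3] [18.7 19.6]
```

Run:
```python
from h import *
d=load('w5'); P=cloud(d); print(d['world_from_camera'].round(3).tolist())
for v in range(218,300,6): print(v,[ (P[v,u].round(0).tolist(), d['img'][v,u].tolist()) for u in (284,290,356,364)])
d=load('s5'); P=cloud(d)
for v in range(150,176,3): print(v,[ (P[v,u].round(0).tolist(), d['img'][v,u].tolist()) for u in (414,418,422,426)])
```

```text
[[0.977, 0.195, 0.083, 457.318], [0.208, -0.954, -0.214, 450.592], [0.038, 0.227, -0.973, 211.098], [0.0, 0.0, 0.0, 1.0]]
218 [([455.0, 386.0, 2.0], [21, 72, 108]), ([459.0, 387.0, 2.0], [29, 102, 150]), ([501.0, 395.0, 1.0], [11, 72, 115]), ([507.0, 396.0, 0.0], [36, 132, 190])]
224 [([456.0, 382.0, 2.0], [43, 128, 182]), ([459.0, 383.0, 0.0], [45, 134, 189]), ([502.0, 391.0, 1.0], [44, 124, 179]), ([508.0, 392.0, 0.0], [41, 134, 193])]
230 [([457.0, 397.0, 55.0], [63, 38, 31]), ([460.0, 397.0, 54.0], [61, 40, 33]), ([491.0, 404.0, 56.0], [64, 39, 31]), ([508.0, 389.0, 2.0], [54, 95, 137])]
236 [([457.0, 396.0, 62.0], [65, 38, 36]), ([460.0, 397.0, 62.0], [60, 38, 35]), ([490.0, 403.0, 64.0], [61, 34, 28]), ([494.0, 404.0, 65.0], [64, 39, 40])]
242 [([458.0, 396.0, 70.0], [65, 40, 35]), ([460.0, 396.0, 69.0], [41, 29, 28]), ([489.0, 403.0, 73.0], [62, 37, 27]), ([493.0, 404.0, 72.0], [62, 35, 30])]
248 [([458.0, 397.0, 78.0], [64, 38, 31]), ([461.0, 395.0, 73.0], [19, 19, 23]), ([488.0, 403.0, 78.0], [63, 39, 31]), ([491.0, 404.0, 79.0], [64, 39, 38])]
254 [([459.0, 396.0, 84.0], [6
[... 1938 characters left out ...]
2, 6, 19]), ([497.0, 384.0, 85.0], [40, 19, 17]), ([493.0, 402.0, 77.0], [36, 20, 15])]
165 [([433.0, 392.0, -2.0], [0, 33, 61]), ([440.0, 404.0, 3.0], [0, 30, 58]), ([495.0, 389.0, 66.0], [36, 8, 11]), ([444.0, 434.0, 0.0], [31, 23, 31])]
168 [([450.0, 386.0, 2.0], [12, 41, 70]), ([467.0, 392.0, 20.0], [71, 36, 22]), ([496.0, 391.0, 52.0], [35, 29, 30]), ([461.0, 427.0, 4.0], [9, 38, 63])]
171 [([475.0, 375.0, 16.0], [87, 68, 91]), ([471.0, 392.0, 7.0], [82, 33, 1]), ([483.0, 401.0, 20.0], [73, 33, 10]), ([474.0, 422.0, 4.0], [4, 34, 65])]
174 [([484.0, 372.0, 11.0], [72, 61, 85]), ([494.0, 382.0, 19.0], [114, 49, 0]), ([488.0, 401.0, 9.0], [70, 33, 12]), ([486.0, 418.0, 3.0], [0, 35, 61])]
```

The fingertips measure about z = 50 in both cameras while the TCP reads 9.4, and the collar is untouched at (477.6,391). I'll check the earlier frames, taken with the fingers open.

Run:
```python
from h import *
for tag,z in (('wrist0',184),('w1',258.4),('w2',159.2),('w4',38.1)):
    d=load(tag); P=cloud(d); C=d['world_from_camera']
    print(tag,'cam z - tcp',C[2,3]-z)
    for v in (226,229,232,236,240,250): print(v,[(P[v,u,2]-z).round(0) for u in range(206,240,4)], P[v,228].round(0))
plan([0,0,0])
```

```text
wrist0 cam z - tcp 200.30564992065501
226 [np.float64(-184.0), np.float64(-183.0), np.float64(-184.0), np.float64(40.0), np.float64(40.0), np.float64(40.0), np.float64(41.0), np.float64(-183.0), np.float64(-182.0)] [ 143. -560.  224.]
229 [np.float64(-182.0), np.float64(-184.0), np.float64(-184.0), np.float64(44.0), np.float64(44.0), np.float64(45.0), np.float64(43.0), np.float64(40.0), np.float64(-183.0)] [ 143. -561.  228.]
232 [np.float64(-184.0), np.float64(-184.0), np.float64(49.0), np.float64(49.0), np.float64(49.0), np.float64(48.0), np.float64(44.0), np.float64(41.0), np.float64(-184.0)] [ 142. -561.  230.]
236 [np.float64(-183.0), np.float64(54.0), np.float64(54.0), np.float64(53.0), np.float64(53.0), np.float64(51.0), np.float64(49.0), np.float64(42.0), np.float64(-184.0)] [ 141. -562.  233.]
240 [np.float64(59.0), np.float64(59.0), np.float64(59.0), np.float64(59.0), np.float64(57.0), np.float64(56.0), np.float64(49.0), np.float64(42.0), np.float64(-183.0)] [ 140. -563.  235.]
250 [np.float64(71.0), np.float64(70.0), np.float64(70.0), np.float64(66.0), np.float64(63.0), np
[... 3097 characters left out ...]
t64(53.0), np.float64(52.0), np.float64(47.0), np.float64(47.0), np.float64(40.0), np.float64(-37.0)] [429. 387.  87.]
240 [np.float64(57.0), np.float64(58.0), np.float64(57.0), np.float64(57.0), np.float64(55.0), np.float64(53.0), np.float64(47.0), np.float64(41.0), np.float64(-38.0)] [429. 385.  88.]
250 [np.float64(70.0), np.float64(69.0), np.float64(69.0), np.float64(66.0), np.float64(62.0), np.float64(54.0), np.float64(48.0), np.float64(41.0), np.float64(-38.0)] [430. 381.  91.]
t 8.12 pos [478.5 390.8   9.4] jaw yaw 0.211 w 16.6 F [ 0.1 -1.4  0.1]
R [[0.033, -0.21, 0.977], [0.029, 0.977, 0.209], [-0.999, 0.021, 0.038]]
tool shift [ -17.5 -281.4 -549.8] q [0.66 0.63 1.77 0.   0.7  0.45]
```

The offset is consistent in every frame: the real fingertips end about 40 mm short of the reported TCP, laterally centred. So the state's TCP lies 40 mm beyond the real tips, and I'll plan with the measured tip instead. Open and descend.

```bash
cat >> h.py <<'E'
OFF=40.0
def ptip(target,yaw=None):
    o=ctrl.get_obs(); R=Ro.from_rotvec(o['orientation']).as_matrix()
    tip=o['ee_pos']-OFF*R[:,0]; cur=np.arctan2(R[1,2],R[0,2])
    print('t',round(o['t'],2),'TIP',tip.round(1),'yaw',round(cur,3),'w',round(o['width'],1),'F',o['ft_force'].round(1),'tool x',R[:,0].round(3))
    print('shift',(R.T@(np.array(target)-tip)).round(1),'q',o['qpos'].round(2))
    if yaw is not None: print('turn',round(-((yaw-cur+np.pi/2)%np.pi-np.pi/2),3))
E
python3 -c "
from h import *
ptip([477.6,391,8],.22)"
```

```text
t 8.12 TIP [477.2 389.6  49.4] yaw 0.211 w 16.6 F [ 0.1 -1.4  0.1] tool x [ 0.033  0.029 -0.999]
shift [41.4  0.4 -0.9] q [0.66 0.63 1.77 0.   0.7  0.45]
turn -0.009
```

Call:
send_rows(rows=[[0, 0, 0, 0], [0, 0, 0, 0], [0, 0, 0, 0], [0, 0, 0, 0], [0, 0, 0, 0], [0, 0, 0, 0]], fingers=0.7)

```text
t: 8.62
ee_pos: [478.5, 390.7, 9.3]
orientation: [-0.146, 1.529, 0.185]
ft_force: [0.2, 0.3, -0.3]
width: 53.1
```

Call:
send_rows(rows=[[0, 1, 0, 0], [0, 0, 0, 0]])

```text
t: 8.78
ee_pos: [478.3, 391.7, 9.3]
orientation: [-0.146, 1.529, 0.185]
ft_force: [0.2, 0.0, -0.6]
width: 61.2
```

```bash
python3 -c "
from h import *
ptip([477.6,391,8],.22)"
```

```text
t 8.78 TIP [477.  390.6  49.3] yaw 0.211 w 61.2 F [ 0.2  0.  -0.6] tool x [ 0.033  0.029 -0.999]
shift [41.3 -0.6 -0.9] q [0.67 0.63 1.77 0.   0.7  0.45]
turn -0.009
```

Call:
send_rows(rows=[[8, 0, -1, 0], [10, 0, 0, 0], [8, 0, 0, 0], [5, 0, 0, 0], [3, 0, 0, 0], [0, 0, 0, 0], [0, 0, 0, 0]])

```text
t: 9.37
ee_pos: [477.5, 392.0, -29.9]
orientation: [-0.147, 1.531, 0.184]
ft_force: [-0.1, 0.8, -0.4]
width: 61.5
```

```bash
python3 -c "
from h import *
ptip([477.6,391,8],.22)
grab('wrist','w6');d=grab('scene','s6'); cv2.imwrite('pics/s6c.png',cv2.cvtColor(cv2.resize(d['img'][90:230,330:500],None,fx=4,fy=4,interpolation=cv2.INTER_CUBIC),cv2.COLOR_RGB2BGR))"
```

```text
t 9.37 TIP [476.3 390.9  10.1] yaw 0.211 w 61.5 F [-0.1  0.8 -0.4] tool x [ 0.031  0.027 -0.999]
shift [ 2.1 -0.2  1.2] q [0.67 0.7  1.77 0.   0.63 0.45]
turn -0.009
```

View pics/w6.png

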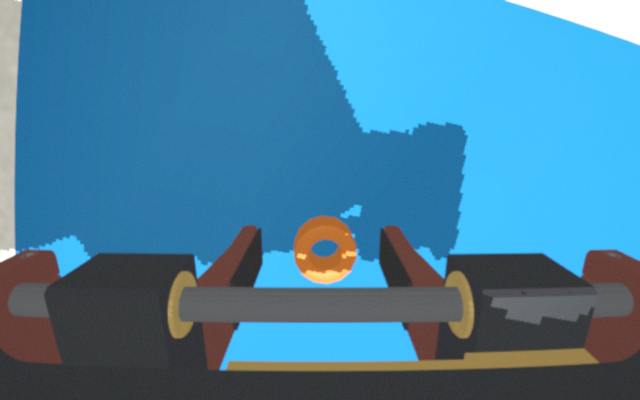

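View pics/s6c.png

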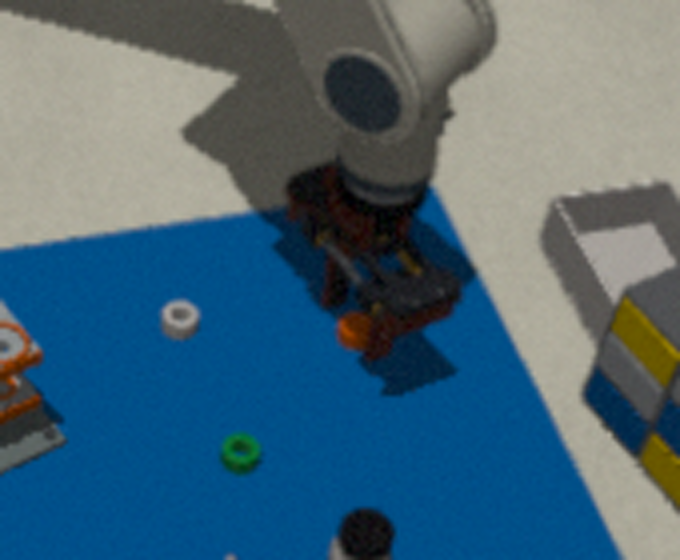

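The collar at (325,248) is now truly between the fingers. Lower 2 mm and close.

Call:
send_rows(rows=[[2, 0, 1, 0], [0, 0, 0, 0], [0, 0, 0, 0], [0, 0, 0, 0], [0, 0, 0, 0], [0, 0, 0, 0], [0, 0, 0, 0], [0, 0, 0, 0], [0, 0, 0, 0]], fingers=0)

```text
t: 10.22
ee_pos: [479.9, 393.3, -29.9]
orientation: [-0.145, 1.528, 0.186]
ft_force: [-0.2, 0.5, -0.7]
width: 30.7
```

```bash
python3 -c "
from h import *
ptip([477.6,391,8],.22)"
```

```text
t 10.22 TIP [478.6 392.1  10.1] yaw 0.211 w 30.7 F [-0.2  0.5 -0.7] tool x [ 0.034  0.03  -0.999]
shift [ 2.  -0.9 -1.3] q [0.67 0.7  1.77 0.   0.63 0.45]
turn -0.009
```

Call:
send_rows(rows=[[-5, 0, 0, 0], [-10, 0, 0, 0], [-15, 0, 0, 0], [-20, 0, 0, 0], [-20, 0, 0, 0], [-20, 0, 0, 0], [-20, 0, 0, 0], [-15, 0, 0, 0], [-8, 0, 0, 0], [0, 0, 0, 0]])

```text
t: 11.05
ee_pos: [474.7, 388.7, 114.7]
orientation: [-0.145, 1.527, 0.186]
ft_force: [0.5, -0.9, -0.4]
width: 30.9
```

```bash
python3 -c "
from h import *
ptip([515.8,62.2,155],.27)
grab('wrist','w7')"
```

```text
t 11.05 TIP [473.3 387.5 154.7] yaw 0.211 w 30.9 F [ 0.5 -0.9 -0.4] tool x [ 0.034  0.03  -0.999]
shift [  -8.6 -326.9  -26.6] q [0.67 0.47 1.74 0.   0.88 0.45]
turn -0.059
```

View pics/w7.png

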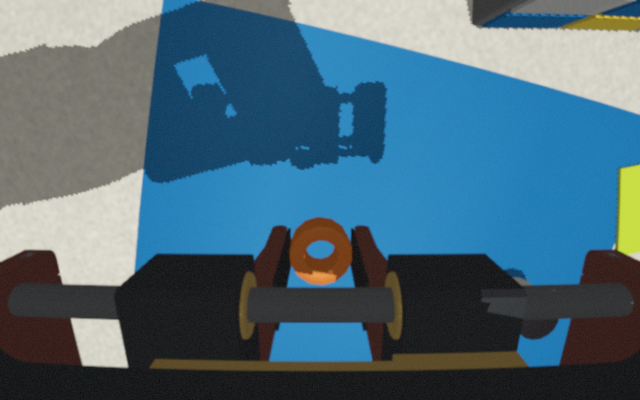

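The collar is held at (320,250). Move past the bracket so the wrist camera can see the seat up close.

Call:
send_rows(rows=[[-3, -15, -2, 0], [-3, -30, -3, 0], [-3, -36, -3, 0], [0, -36, -3, 0], [0, -36, -3, 0], [0, -36, -3, 0], [0, -36, -3, 0], [0, -36, -3, 0], [0, -36, -3, 0], [0, -36, -3, -0.03]])

```text
t: 11.93
ee_pos: [509.0, 42.4, 106.1]
orientation: [-0.179, 1.539, 0.216]
ft_force: [0.2, 0.6, -0.2]
width: 30.7
```

Call:
send_rows(rows=[[0, -25, -2, -0.03], [0, -15, 0, 0], [0, 0, 0, 0], [0, 0, 0, 0]])

```text
t: 12.27
ee_pos: [512.7, -7.8, 101.1]
orientation: [-0.198, 1.545, 0.235]
ft_force: [0.1, 0.6, 0.6]
width: 30.6
```

```bash
python3 -c "
from h import *
ptip([515.8,62.2,155],.27)
grab('wrist','w8')"
```

```text
t 12.27 TIP [512.2  -8.8 141.1] yaw 0.276 w 30.6 F [0.1 0.6 0.6] tool x [ 0.011  0.025 -1.   ]
shift [-12.1  67.6  23. ] q [-0.06  0.38  1.94  0.04  0.81 -0.36]
turn 0.006
```

View pics/w8.png

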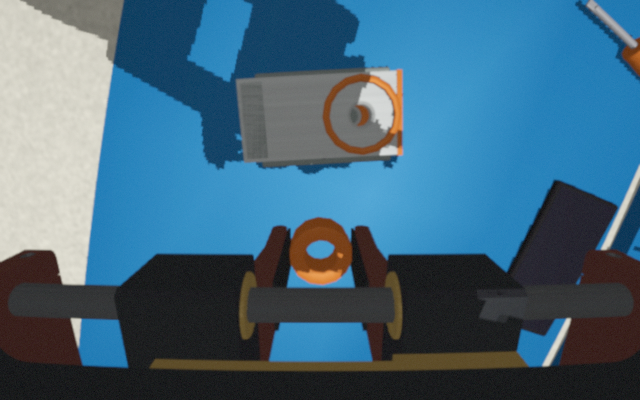

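The seat rim is clear near (363,114), with the held collar at (321,250). Measuring both.

```bash
cat > m.py <<'E'
from h import *
import sys
tag=sys.argv[1]; box=list(map(int,sys.argv[2:6])); cbox=list(map(int,sys.argv[6:10])) if len(sys.argv)>6 else None
d=load(tag); P=cloud(d); z=P[...,2]
hsv=cv2.cvtColor(d['img'],cv2.COLOR_RGB2HSV)
m=cv2.inRange(hsv,(2,110,50),(22,255,255)); k=np.zeros_like(m); k[box[1]:box[3],box[0]:box[2]]=255
co,hi=cv2.findContours(m&k,cv2.RETR_CCOMP,cv2.CHAIN_APPROX_NONE)
for c,h in zip(co,hi[0]):
    if len(c)<25: continue
    w=plane(d,c.reshape(-1,2).astype(float),116)[:,:2].astype(np.float32); e=cv2.fitEllipse(w)
    print('hole' if h[3]>=0 else 'outer',len(c),np.round(e[0],1),np.round(e[1],1))
mz=((z>107)&(z<119)&(k>0)).astype(np.uint8); mz=cv2.morphologyEx(mz,cv2.MORPH_OPEN,np.ones((3,3)))
kk=np.zeros_like(mz); kk[max(0,box[1]-40):box[3]+60,box[0]-120:box[2]+20]=1
mz=((z>107)&(z<119)).astype(np.uint8)*kk; n,l,s,c=cv2.connectedComponentsWithStats(mz); i=1+np.argmax(s[1:,4])
q=P[l==i]; r=cv2.minAreaRect(q[:,:2].astype(np.float32)); print('arm rect',np.round(r[0],1),np.round(r[1],1),round(r[2],1),'z',np.median(q[:,2]).round(1))
a=np.deg2rad(r[2] if r[1][0]>r[1][1] else r[2]-90); print(' axis from rect',(np.array(r[0])+23*np.array([np.cos(a),np.sin(a)])).round(1))
if cbox:
    o=ctrl.get_obs(); R=Ro.from_rotvec(o['orientation']).as_matrix(); tip=o['ee_pos']-OFF*R[:,0]
    k=np.zeros_like(m); k[cbox[1]:cbox[3],cbox[0]:cbox[2]]=255; m&=k
    zz=z[(m>0)]; zt=np.percentile(zz,75); print('held top z',zt.round(1),'rel tip',(zt-tip[2]).round(1))
    co,hi=cv2.findContours(((m>0)&(z>zt-5)).astype(np.uint8),cv2.RETR_CCOMP,cv2.CHAIN_APPROX_NONE)
    for c,h in zip(co,hi[0]):
        if len(c)<15: continue
        w=plane(d,c.reshape(-1,2).astype(float),zt)[:,:2].astype(np.float32); e=cv2.fitEllipse(w)
        rel=R.T@(np.array([*e[0],zt])-tip)
        print('held','hole' if h[3]>=0 else 'outer',np.round(e[0],1),np.round(e[1],1),'in tool',rel.round(1))
E
python3 m.py w8 310 60 415 165 285 210 360 290
```

```text
outer 48 [515.7  61.3] [7.  9.8]
outer 321 [518.1  62.4] [45.9 46.6]
hole 188 [515.6  61.5] [35.9 36.1]
arm rect [494.5  54.7] [91.7 46.6] 18.6 z 112.4
 axis from rect [516.3  62.1]
held top z 149.8 rel tip 8.8
held outer [526.1   5.5] [1.8 7.4] in tool [-8.3  9.8 17.4]
held outer [511.6  -9.3] [30.8 31.2] in tool [-8.8 -0.5 -0.6]
held hole [511.6  -9. ] [15.3 15.8] in tool [-8.8 -0.2 -0.6]
```

The rim hole fits a 36.0 mm diameter centred at (515.6,61.5), and the arm rectangle agrees to within 1 mm. The held collar is at (511.6,-9.1) with its underside near 132. Move over the seat.

Call:
send_rows(rows=[[-3, 8, 3, 0], [0, 18, 6, 0], [0, 18, 6, 0], [0, 14, 5, 0], [0, 7, 2, 0], [0, 0, 0, 0], [0, 0, 0, 0]])

```text
t: 12.9
ee_pos: [512.3, 71.9, 105.5]
orientation: [-0.203, 1.548, 0.242]
ft_force: [-0.3, -0.5, -0.1]
width: 30.9
```

```bash
python3 -c "
from h import *
ptip([516.2,61.9,122],.27)
d=grab('wrist','w9')"
python3 m.py w9 300 180 360 220 285 210 360 290 | grep held
```

```text
t 12.9 TIP [512.1  70.8 145.5] yaw 0.284 w 30.9 F [-0.3 -0.5 -0.1] tool x [ 0.007  0.026 -1.   ]
shift [ 23.3 -10.3   1.1] q [ 0.1   0.38  1.93  0.03  0.82 -0.21]
turn 0.014
held top z 154.2 rel tip 8.7
held outer [525.8  85.4] [1.8 9.1] in tool [-8.2 10.6 17.4]
held outer [511.5  70.3] [30.8 31.2] in tool [-8.7  0.1 -0.5]
held hole [511.4  70.5] [15.2 15.7] in tool [-8.7  0.3 -0.5]
```

View pics/w9.png

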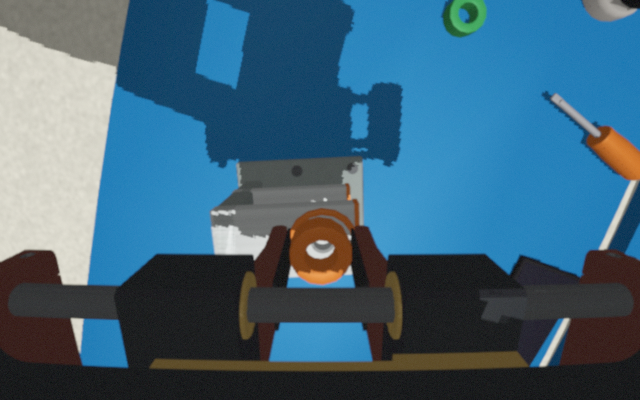

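Call:
send_rows(rows=[[4, -4, 0.5, 0], [5, -4, 0.5, 0], [3, -1, 0.5, 0], [1, -0.5, 0, 0], [0, 0, 0, 0], [0, 0, 0, 0]])

```text
t: 13.45
ee_pos: [516.4, 59.9, 90.3]
orientation: [-0.201, 1.55, 0.239]
ft_force: [-0.0, 0.1, -0.6]
width: 31.3
```

```bash
python3 -c "
from h import *
ptip([516.1,61.7,122],.27)"
```

```text
t 13.45 TIP [516.2  58.9 130.3] yaw 0.28 w 31.3 F [-0.   0.1 -0.6] tool x [ 0.006  0.025 -1.   ]
shift [8.4 2.5 0.6] q [ 0.08  0.4   1.93  0.03  0.8  -0.23]
turn 0.01
```

Call:
send_rows(rows=[[0, 1.5, 0, 0], [1, 0.8, 0, 0], [0, 0, 0, 0], [0, 0, 0, 0]])

```text
t: 13.78
ee_pos: [515.8, 61.9, 89.3]
orientation: [-0.2, 1.55, 0.238]
ft_force: [-0.5, 0.5, 0.3]
width: 31.2
```

```bash
python3 -c "
from h import *
ptip([516.1,61.8,122],.27)
d=grab('wrist','w10')"
python3 m.py w10 300 180 360 220 285 210 360 290 | grep held
python3 -c "
from h import *
d=load('w10'); cv2.imwrite('pics/w10c.png',cv2.cvtColor(cv2.resize(d['img'][180:320,220:420],None,fx=4,fy=4),cv2.COLOR_RGB2BGR))"
```

```text
t 13.78 TIP [515.5  60.9 129.3] yaw 0.279 w 31.2 F [-0.5  0.5  0.3] tool x [ 0.006  0.025 -1.   ]
shift [7.3 0.6 0.7] q [ 0.08  0.41  1.94  0.03  0.79 -0.22]
turn 0.009
held top z 138.0 rel tip 8.7
held outer [529.3  75.5] [1.8 8.8] in tool [-8.2 10.5 17.4]
held outer [515.   60.3] [30.9 31.2] in tool [-8.7 -0.2 -0.6]
held hole [515.   60.4] [14.8 15.7] in tool [-8.7 -0.2 -0.5]
```

View pics/w10c.png

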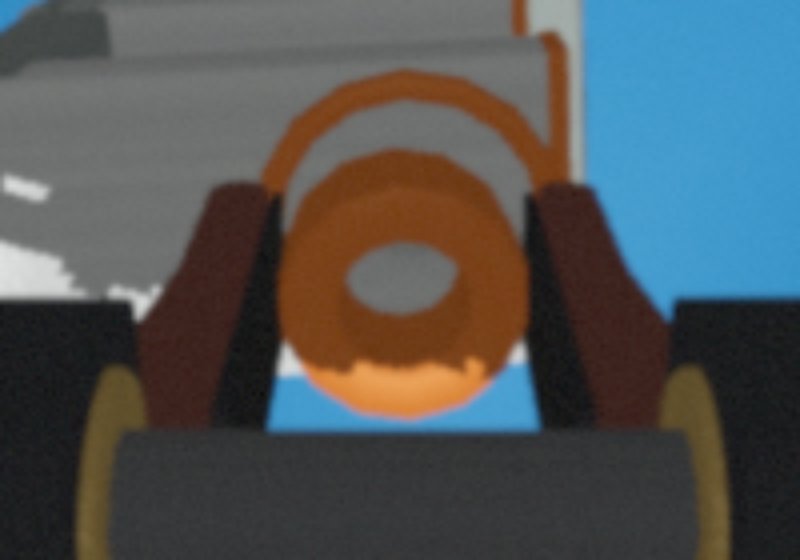

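Laterally aligned with the rim. Lower with a small correction.

Call:
send_rows(rows=[[2, 1, 0.7, 0], [2, 0, 0, 0], [1, 0, 0, 0], [0, 0, 0, 0]])

```text
t: 14.17
ee_pos: [516.5, 63.6, 84.2]
orientation: [-0.2, 1.549, 0.239]
ft_force: [0.2, -0.7, 0.3]
width: 30.9
```

```bash
python3 -c "
from h import *
ptip([516.1,61.8,122],.27)
d=grab('wrist','w11')"
python3 m.py w11 300 180 360 220 285 210 360 290 | grep held
```

```text
t 14.17 TIP [516.2  62.6 124.2] yaw 0.28 w 30.9 F [ 0.2 -0.7  0.3] tool x [ 0.007  0.026 -1.   ]
shift [ 2.1 -0.8 -0.3] q [ 0.08  0.41  1.94  0.04  0.78 -0.22]
turn 0.01
held top z 132.8 rel tip 8.6
held outer [530.1  76.7] [ 1.9 10.2] in tool [-8.1  9.9 17.4]
held outer [515.7  62. ] [31.  31.2] in tool [-8.6 -0.2 -0.6]
held hole [515.6  62.3] [15.1 15.5] in tool [-8.6  0.1 -0.5]
```

Call:
send_rows(rows=[[1, -0.4, 0, 0], [1, 0, 0, 0], [0, 0, 0, 0]])

```text
t: 14.47
ee_pos: [516.7, 63.2, 82.0]
orientation: [-0.201, 1.549, 0.239]
ft_force: [-0.3, 0.4, -0.2]
width: 30.6
```

Call:
send_rows(rows=[[1, 0, 0, 0], [0, 0, 0, 0]])

```text
t: 14.63
ee_pos: [516.8, 63.2, 82.1]
orientation: [-0.2, 1.549, 0.239]
ft_force: [0.1, -0.2, 0.2]
width: 30.8
```

```bash
python3 -c "
from h import *
ptip([516.1,61.8,122],.27)
d=grab('wrist','w12')"
python3 m.py w12 300 180 360 220 285 210 360 290 | grep held
```

```text
t 14.63 TIP [516.5  62.2 122. ] yaw 0.28 w 30.8 F [ 0.1 -0.2  0.2] tool x [ 0.007  0.026 -1.   ]
shift [ 0.  -0.3 -0.5] q [ 0.08  0.42  1.94  0.04  0.78 -0.22]
turn 0.01
held top z 130.7 rel tip 8.7
held outer [530.3  76.7] [ 1.8 11.4] in tool [-8.2 10.3 17.2]
held outer [516.   61.6] [31.  31.3] in tool [-8.7 -0.2 -0.7]
held hole [515.9  61.9] [15.2 15.5] in tool [-8.7  0.1 -0.7]
```

Call:
send_rows(rows=[[1, 0, 0, 0], [1, 0, 0, 0]])

```text
t: 14.85
ee_pos: [516.9, 63.2, 81.7]
orientation: [-0.2, 1.549, 0.239]
ft_force: [-6.2, -1.2, 17.4]
width: 30.7
```

Call:
send_rows(rows=[[0, 0, 0, 0], [0, 0, 0, 0], [0, 0, 0, 0], [0, 0, 0, 0]], fingers=0.55)

```text
t: 15.18
ee_pos: [517.2, 63.2, 82.0]
orientation: [-0.2, 1.548, 0.239]
ft_force: [0.3, 0.2, -0.2]
width: 47.9
```

```bash
python3 -c "
from h import *
ptip([516.1,61.8,122],.27)
d=grab('wrist','w13')"
python3 m.py w13 300 180 360 220 285 210 360 290 | grep held
python3 -c "
from h import *
d=load('w13'); cv2.imwrite('pics/w13c.png',cv2.cvtColor(cv2.resize(d['img'][180:320,220:420],None,fx=4,fy=4),cv2.COLOR_RGB2BGR))"
```

```text
t 15.18 TIP [516.9  62.2 122. ] yaw 0.28 w 47.9 F [ 0.3  0.2 -0.2] tool x [ 0.008  0.026 -1.   ]
shift [-0.1 -0.1 -0.9] q [ 0.08  0.42  1.94  0.04  0.78 -0.22]
turn 0.01
held top z 130.2 rel tip 8.3
held outer [515.9  61.6] [30.6 31.3] in tool [-8.3 -0.1 -1. ]
held hole [515.8  61.8] [15.2 15.5] in tool [-8.3  0.2 -0.9]
```

View pics/w13c.png

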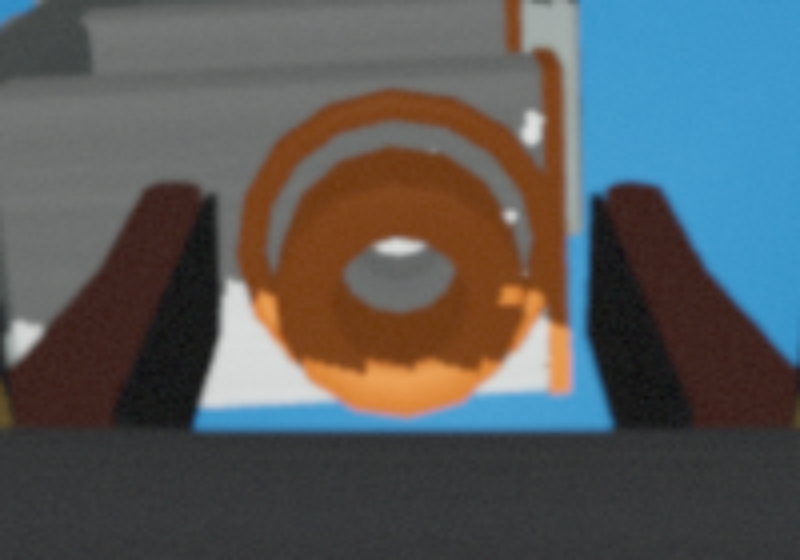

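The collar is seated, with its top at 130.2 (130 expected) and centre at (515.9,61.7). Rise and travel past the rack so that the wrist camera sees the orange knob.

Call:
send_rows(rows=[[-5, 0, 0, 0], [-15, 0, 0, 0], [-25, 0, 0, 0], [-25, 0, 0, 0], [-20, 0, 0, 0.04], [-5, -15, -5, 0], [0, -30, -9, 0], [0, -36, -10, 0], [0, -36, -10, 0], [0, -36, -10, 0]], fingers=1)

```text
t: 16.07
ee_pos: [510.4, -97.9, 179.7]
orientation: [-0.176, 1.55, 0.214]
ft_force: [0.6, -0.2, -0.8]
width: 87.9
```

```bash
python3 -c "
from h import *
ptip([465,-369,205],.24)"
```

```text
t 16.07 TIP [510.1 -99.  219.7] yaw 0.249 w 87.9 F [ 0.6 -0.2 -0.8] tool x [ 0.009  0.026 -1.   ]
shift [   7.3 -250.9 -110.4] q [-0.23  0.27  1.87  0.03  1.   -0.5 ]
turn 0.009
```

Call:
send_rows(rows=[[-2, -34, -15, 0], [-2, -34, -15, 0], [-1, -34, -15, 0], [-1, -34, -15, 0], [0, -34, -15, 0], [0, -30, -14, 0], [0, -18, -8, 0], [0, -8, -4, 0], [0, 0, 0, 0], [0, 0, 0, 0]])

```text
t: 16.9
ee_pos: [463.6, -360.8, 181.8]
orientation: [-0.172, 1.548, 0.206]
ft_force: [0.2, -0.2, 0.3]
width: 87.7
```

```bash
python3 -c "
from h import *
ptip([449,-299,205],.24)
d=grab('wrist','w14')"
```

```text
t 16.9 TIP [ 463.1 -361.7  221.8] yaw 0.242 w 87.7 F [ 0.2 -0.2  0.3] tool x [ 0.012  0.023 -1.   ]
shift [18.1 63.9  1. ] q [-0.7   0.37  1.71  0.03  1.06 -0.95]
turn 0.002
```

View pics/w14.png

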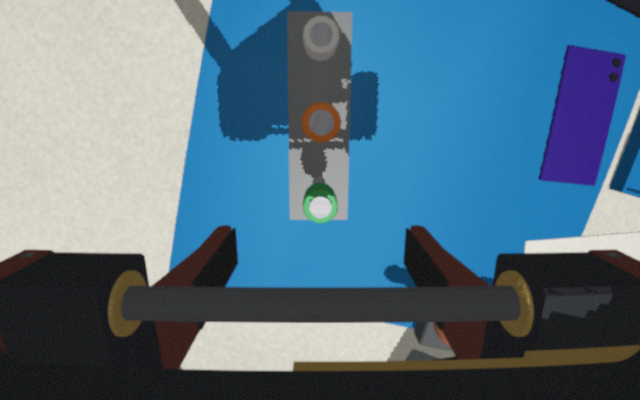

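The orange knob is at (320,122), between white (320,37) and green (320,205). I'll measure its top at z = 165 and the rack top.

```bash
cat > k.py <<'E'
from h import *
import sys
tag=sys.argv[1]; x0,y0,x1,y1=map(int,sys.argv[2:6]); zt=float(sys.argv[6])
d=load(tag); P=cloud(d); z=P[...,2]; k=np.zeros(z.shape,bool); k[y0:y1,x0:x1]=True
t=k&(abs(z-zt)<8); print('top z',np.median(z[t]).round(1),t.sum())
t=(t).astype(np.uint8); c=max(cv2.findContours(t,cv2.RETR_EXTERNAL,cv2.CHAIN_APPROX_NONE)[0],key=len)
for zz in (zt,np.median(z[t>0])):
    w=plane(d,c.reshape(-1,2).astype(float),zz)[:,:2].astype(np.float32); e=cv2.fitEllipse(w); print('knob',np.round(e[0],1),np.round(e[1],1), 'mec',cv2.minEnclosingCircle(w))
hsv=cv2.cvtColor(d['img'],cv2.COLOR_RGB2HSV); m=cv2.inRange(hsv,(2,110,50),(22,255,255)); m[~k]=0
co,hi=cv2.findContours(m,cv2.RETR_CCOMP,cv2.CHAIN_APPROX_NONE)
for c,h in zip(co,hi[0]):
    if len(c)<20: continue
    w=plane(d,c.reshape(-1,2).astype(float),zt)[:,:2].astype(np.float32); e=cv2.fitEllipse(w); print('hole' if h[3]>=0 else 'outer',np.round(e[0],1),np.round(e[1],1))
E
python3 k.py w14 290 90 350 150 165
python3 - <<'E'
from h import *
d=load('w14');P=cloud(d);z=P[...,2]
m=((z>43)&(z<56)).astype(np.uint8); m[:,:270]=0;m[:,370:]=0;m[230:]=0
q=P[m>0]; r=cv2.minAreaRect(q[:,:2].astype(np.float32)); print(r,np.median(q[:,2]))
E
```

```text
top z 165.5 1259
knob [ 449.  -300.7] [24.9 24.9] mec ((449.0120849609375, -300.62030029296875), 12.914834022521973)
knob [ 448.9 -300.7] [24.8 24.9] mec ((449.00152587890625, -300.61932373046875), 12.884572982788086)
outer [ 448.7 -300.9] [24.3 24.8]
hole [ 448.9 -300.8] [16.8 17. ]
((449.1636047363281, -300.8494567871094), (60.657432556152344, 200.16001892089844), 13.567512512207031) 50.26496656084885
```

Call:
send_rows(rows=[[0, 10, 0, 0], [0, 18, 0, 0], [0, 16, 0, 0], [0, 8, 0, 0], [0, 3, 0, 0], [0, 0, 0, 0], [0, 0, 0, 0]])

```text
t: 17.53
ee_pos: [450.7, -294.5, 183.3]
orientation: [-0.179, 1.548, 0.216]
ft_force: [0.3, -0.3, 0.6]
width: 87.6
```

```bash
python3 -c "
from h import *
ptip([449,-300.7,133],.237)"
```

```text
t 17.53 TIP [ 450.3 -295.6  223.3] yaw 0.252 w 87.6 F [ 0.3 -0.3  0.6] tool x [ 0.011  0.025 -1.   ]
shift [90.1 -6.6 -4.1] q [-0.62  0.3   1.82  0.03  1.03 -0.89]
turn 0.015
```

Call:
send_rows(rows=[[5, -3, -2, 0.015], [12, -2.5, -1.5, 0], [15, -1, -0.5, 0], [12, 0, 0, 0], [6, 0, 0, 0], [2, 0, 0, 0], [0, 0, 0, 0], [0, 0, 0, 0]])

```text
t: 18.2
ee_pos: [451.0, -305.4, 128.5]
orientation: [-0.165, 1.547, 0.197]
ft_force: [-0.4, 0.7, 0.5]
width: 87.9
```

```bash
python3 -c "
from h import *
ptip([449,-300.7,133],.237)
d=grab('wrist','w15')"; python3 k.py w15 285 180 355 260 165
```

```text
t 18.2 TIP [ 450.4 -306.3  168.5] yaw 0.23 w 87.9 F [-0.4  0.7  0.5] tool x [ 0.014  0.022 -1.   ]
shift [35.6  5.1 -0.8] q [-0.63  0.38  1.85  0.03  0.91 -0.88]
turn -0.007
top z 165.5 1886
knob [ 448.6 -299.7] [24.9 26.8] mec ((448.4612731933594, -299.8207092285156), 13.719141960144043)
knob [ 448.6 -299.6] [24.8 26.8] mec ((448.41217041015625, -299.6526794433594), 13.67740249633789)
outer [ 447.9 -297.9] [23.8 31.4]
hole [ 449.  -301.2] [16.8 17.1]
```

View pics/w15.png

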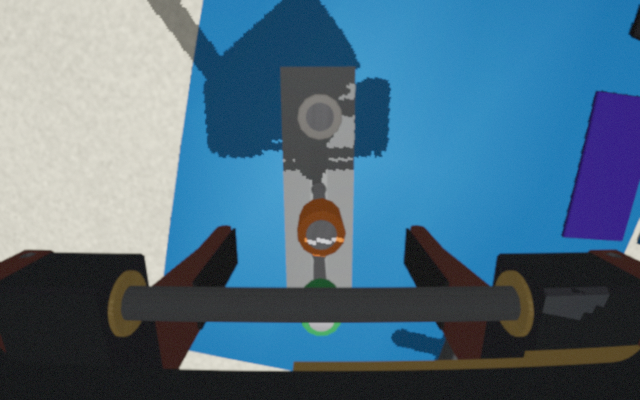

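Call:
send_rows(rows=[[5, 2.5, -0.8, 0], [10, 1.5, 0, 0], [10, 0.5, 0, 0], [5, 0, 0, 0], [2, 0, 0, 0], [0, 0, 0, 0], [0, 0, 0, 0]])

```text
t: 18.83
ee_pos: [450.3, -300.3, 94.5]
orientation: [-0.166, 1.545, 0.196]
ft_force: [0.1, 0.3, -0.0]
width: 87.5
```

```bash
python3 -c "
from h import *
ptip([449,-300.9,133],.237)"
```

```text
t 18.83 TIP [ 449.6 -301.2  134.5] yaw 0.231 w 87.5 F [ 0.1  0.3 -0. ] tool x [ 0.016  0.021 -1.   ]
shift [ 1.5  0.4 -0.6] q [-0.63  0.43  1.88  0.04  0.83 -0.88]
turn -0.006
```

Call:
send_rows(rows=[[1, 0.5, -0.3, 0], [0, 0, 0, 0], [0, 0, 0, 0], [0, 0, 0, 0], [0, 0, 0, 0], [0, 0, 0, 0], [0, 0, 0, 0], [0, 0, 0, 0], [0, 0, 0, 0], [0, 0, 0, 0]], fingers=0)

```text
t: 19.67
ee_pos: [450.7, -300.6, 94.7]
orientation: [-0.167, 1.543, 0.194]
ft_force: [-0.3, -0.4, -0.4]
width: 25.5
```

Call:
send_rows(rows=[[0, 0, 0, 0], [0, 0, 0, 0], [0, 0, 0, 0]])

```text
t: 19.92
ee_pos: [450.5, -300.6, 94.7]
orientation: [-0.167, 1.543, 0.194]
ft_force: [0.7, 0.7, 0.9]
width: 25.6
```

```bash
python3 -c "
from h import *
ptip([449,-300.9,133],.237)
d=grab('wrist','w16')"
```

```text
t 19.92 TIP [ 449.8 -301.4  134.7] yaw 0.231 w 25.6 F [0.7 0.7 0.9] tool x [ 0.018  0.019 -1.   ]
shift [ 1.7  0.6 -0.7] q [-0.63  0.43  1.88  0.04  0.83 -0.88]
turn -0.006
```

View pics/w16.png

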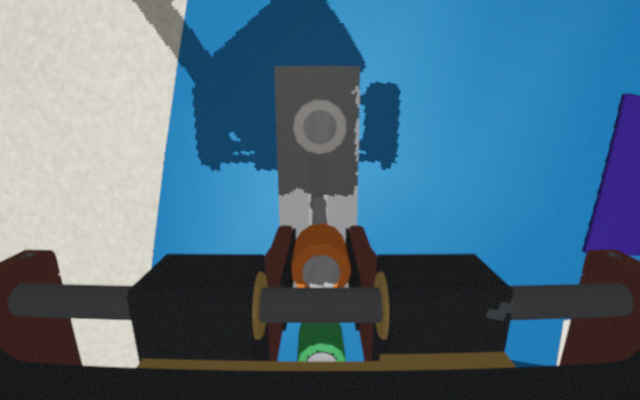

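The knob is gripped at 25.6 mm (26 given). Lift along world z, with small corrections for the tool tilt.

Call:
send_rows(rows=[[-3, 0, 0.1, 0], [-6, 0.1, 0.1, 0], [-8, 0.1, 0.2, 0], [-10, 0.1, 0.2, 0], [-10, 0.1, 0.2, 0], [-10, 0.1, 0.2, 0]])

```text
t: 20.47
ee_pos: [449.6, -300.1, 144.1]
orientation: [-0.166, 1.546, 0.196]
ft_force: [-0.2, 0.6, -1.0]
width: 25.6
```

```bash
python3 -c "
from h import *
ptip([449,-300.9,300],.237)"
```

```text
t 20.47 TIP [ 449.  -300.9  184. ] yaw 0.231 w 25.6 F [-0.2  0.6 -1. ] tool x [ 0.015  0.021 -1.   ]
shift [-115.9    2.     2.3] q [-0.63  0.35  1.85  0.03  0.94 -0.88]
turn -0.006
```

Call:
send_rows(rows=[[-15, 0.2, 0.3, 0], [-20, 0.3, 0.4, 0], [-20, 0.3, 0.4, 0], [-20, 0.3, 0.4, 0], [-18, 0.3, 0.4, 0], [-10, 0.2, 0.2, 0], [-5, 0, 0, 0], [0, 0, 0, 0]])

```text
t: 21.13
ee_pos: [449.8, -300.2, 267.4]
orientation: [-0.169, 1.54, 0.192]
ft_force: [0.2, 0.3, -1.4]
width: 25.1
```

```bash
python3 -c "
from h import *
ptip([515.7,61.7,300],.237)
d=grab('wrist','w17'); d=grab('scene','s17'); cv2.imwrite('pics/s17c.png',cv2.cvtColor(cv2.resize(d['img'][60:230,150:370],None,fx=3.4,fy=3.4,interpolation=cv2.INTER_CUBIC),cv2.COLOR_RGB2BGR))"
```

```text
t 21.13 TIP [ 449.  -300.9  307.3] yaw 0.231 w 25.1 F [ 0.2  0.3 -1.4] tool x [ 0.021  0.017 -1.   ]
shift [ 15.  337.6 147.7] q [-0.63  0.2   1.74  0.03  1.19 -0.87]
turn -0.006
```

View pics/w17.png

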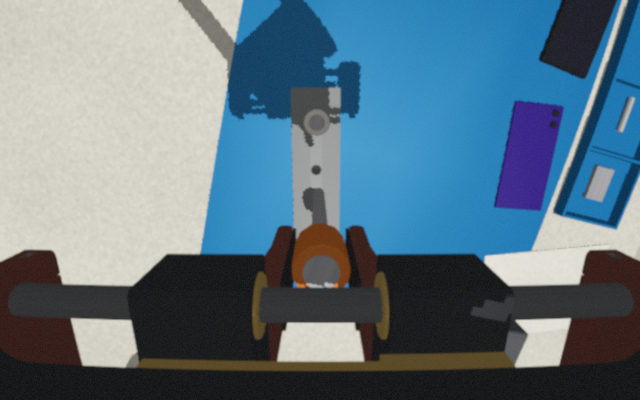

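View pics/s17c.png

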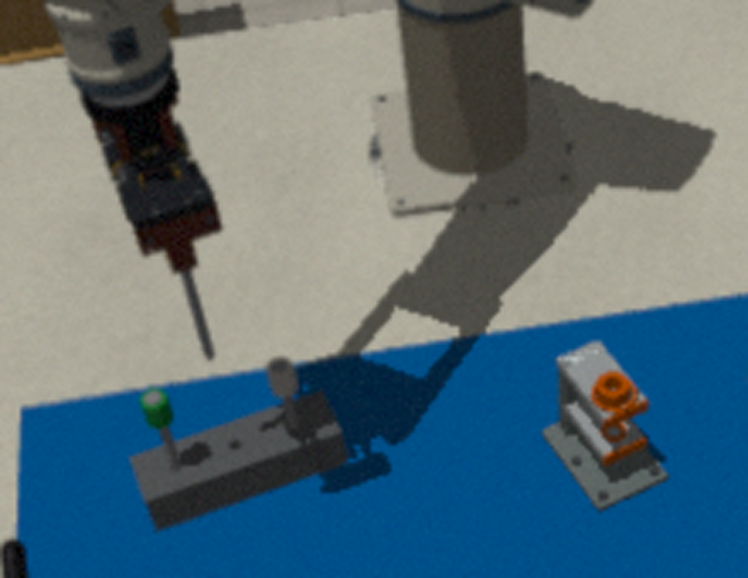

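The rod hangs from the gripper, tip about z 178. Travel to the bracket.

Call:
send_rows(rows=[[0, 10, 4, 0], [0, 20, 9, 0], [0, 30, 13, 0], [0, 34, 15, 0], [0, 34, 15, 0], [0, 34, 15, 0], [0, 34, 15, 0], [0, 34, 15, 0], [0, 30, 13, 0], [0, 20, 9, 0]])

```text
t: 22.07
ee_pos: [498.5, 16.5, 260.3]
orientation: [-0.152, 1.563, 0.193]
ft_force: [1.0, -0.2, -1.6]
width: 25.5
```

Call:
send_rows(rows=[[0, 12, 5, 0], [0, 5, 2, 0], [0, 0, 0, 0], [0, 0, 0, 0], [0, 0, 0, 0]])

```text
t: 22.48
ee_pos: [497.7, 41.8, 255.8]
orientation: [-0.157, 1.573, 0.201]
ft_force: [-0.0, -0.1, -1.7]
width: 25.8
```

```bash
python3 -c "
from h import *
ptip([515.7,61.7,275],.237)
d=grab('wrist','w18'); d=grab('top','t18');d=grab('scene','s18'); cv2.imwrite('pics/s18c.png',cv2.cvtColor(cv2.resize(d['img'][60:230,230:430],None,fx=3.4,fy=3.4,interpolation=cv2.INTER_CUBIC),cv2.COLOR_RGB2BGR))"
```

```text
t 22.48 TIP [498.2  40.7 295.8] yaw 0.228 w 25.8 F [-0.  -0.1 -1.7] tool x [-0.012  0.027 -1.   ]
shift [21.1 15.9 21.9] q [ 0.04  0.16  1.82  0.03  1.17 -0.2 ]
turn -0.009
```

View pics/s18c.png

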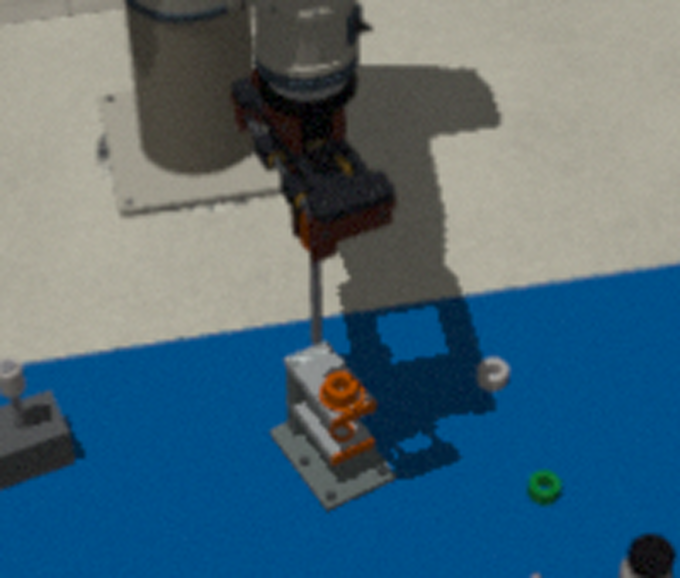

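View pics/w18.png

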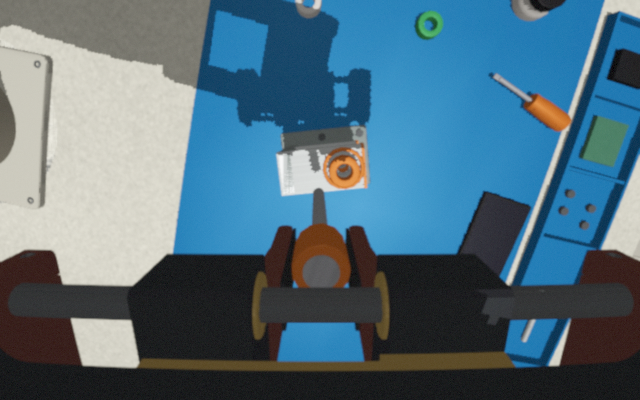

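View pics/t18.png

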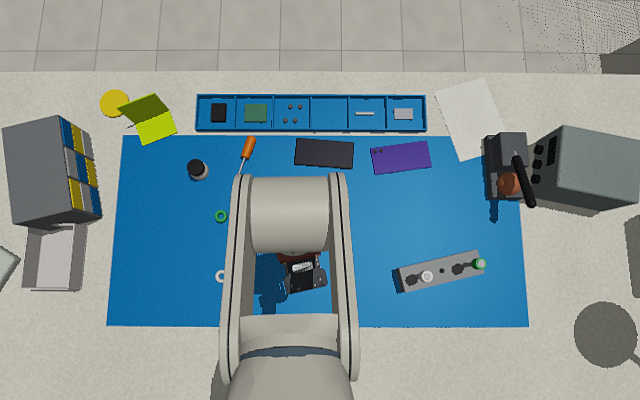

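The wrist view shows the shaft end near (319,190) and the collar bore near (345,172). Measuring the shaft axis from the wrist depth and the scene.

```bash
cat > rod.py <<'E'
from h import *
import sys
d=load(sys.argv[1]); x0,y0,x1,y1=map(int,sys.argv[2:6]); zlo,zhi=map(float,sys.argv[6:8]); P=cloud(d)
o=ctrl.get_obs();R=Ro.from_rotvec(o['orientation']).as_matrix()
S=P[y0:y1,x0:x1].reshape(-1,3); gx=np.array(sys.argv[8:10],float)
m=(S[:,2]>zlo)&(S[:,2]<zhi)&(np.hypot(S[:,0]-gx[0],S[:,1]-gx[1])<25)
m2=np.zeros(P.shape[:2],bool); m2[y0:y1,x0:x1]=m.reshape(y1-y0,x1-x0)
C=d['world_from_camera'][:3,3]
rows=[]
for v in range(y0,y1):
    u=np.nonzero(m2[v])[0]
    if len(u)<3: continue
    q=P[v,u]; c=q.mean(0); r=c-C; r/=np.linalg.norm(r); wdt=np.linalg.norm(q[-1]-q[0])
    # visible front surface mean depth -> axis ~ 4 mm deeper along the ray's part normal to the rod
    ez=np.array([0,0,1.]); n=r-ez*(r@ez); n/=np.linalg.norm(n)
    rows.append([v,*(c+4.0*n),wdt])
rows=np.array(rows)
if len(rows)>4:
    z=rows[:,3]; A=np.polyfit(z,rows[:,1],1),np.polyfit(z,rows[:,2],1)
    print('n',len(rows),'z',z.min().round(1),z.max().round(1),'width',np.median(rows[:,4]).round(1),'slope x,y per z',A[0][0].round(3),A[1][0].round(3))
    for zz in (z.min(),z.max()): print(' axis at z',round(zz,1),np.polyval(A[0],zz).round(1),np.polyval(A[1],zz).round(1))
E
python3 rod.py w18 300 180 340 235 150 300 498 40
python3 rod.py s18 315 120 335 165 150 300 498 40
python3 - <<'E'
from h import *
d=load('w18');P=cloud(d)
for v in range(184,240,4): print(v,[P[v,u].round(0).tolist() for u in (315,319,323)])
d=load('s18');P=cloud(d)
for v in range(132,166,3): print(v,[P[v,u].round(0).tolist() for u in (321,323,325)])
E
python3 m.py w18 318 140 372 195
```

```text
n 44 z 174.2 299.3 width 9.3 slope x,y per z 0.01 0.034
 axis at z 174.2 494.8 40.5
 axis at z 299.3 496.0 44.8
n 25 z 173.0 299.2 width 9.3 slope x,y per z 0.109 -0.009
 axis at z 173.0 490.3 43.6
 axis at z 299.2 504.0 42.4
184 [[491.0, 38.0, 111.0], [495.0, 39.0, 112.0], [499.0, 40.0, 112.0]]
188 [[492.0, 34.0, 112.0], [494.0, 47.0, 174.0], [500.0, 36.0, 113.0]]
192 [[491.0, 45.0, 187.0], [494.0, 47.0, 190.0], [498.0, 46.0, 183.0]]
196 [[491.0, 46.0, 202.0], [494.0, 47.0, 205.0], [498.0, 46.0, 199.0]]
200 [[492.0, 45.0, 216.0], [495.0, 47.0, 219.0], [498.0, 46.0, 213.0]]
204 [[492.0, 45.0, 226.0], [495.0, 47.0, 230.0], [498.0, 46.0, 226.0]]
208 [[492.0, 45.0, 238.0], [495.0, 47.0, 243.0], [498.0, 46.0, 237.0]]
212 [[493.0, 45.0, 247.0], [495.0, 46.0, 250.0], [498.0, 46.0, 248.0]]
216 [[493.0, 45.0, 257.0], [495.0, 46.0, 259.0], [498.0, 47.0, 258.0]]
220 [[493.0, 45.0, 265.0], [495.0, 46.0, 267.0], [498.0, 46.0, 266.0]]
224 [[492.0, 53.0, 298.0], [494.0, 54.0, 300.0], [496.0, 54.0, 300.0]]
228 [[492.0, 53.0, 304.0], [494.0, 53.0, 306.0], [496.0, 54.0, 307.0]]
232 [[492.0, 52.0, 310
[... 441 characters left out ...]
, 248.0], [266.0, 99.0, 1.0]]
147 [[494.0, 38.0, 227.0], [504.0, 43.0, 235.0], [277.0, 97.0, -5.0]]
150 [[496.0, 38.0, 216.0], [501.0, 43.0, 220.0], [298.0, 92.0, 2.0]]
153 [[497.0, 38.0, 203.0], [501.0, 43.0, 207.0], [310.0, 90.0, -1.0]]
156 [[496.0, 38.0, 189.0], [498.0, 44.0, 190.0], [327.0, 86.0, 2.0]]
159 [[338.0, 69.0, 1.0], [496.0, 44.0, 174.0], [338.0, 84.0, -3.0]]
162 [[452.0, 46.0, 112.0], [454.0, 53.0, 113.0], [456.0, 59.0, 113.0]]
165 [[466.0, 43.0, 113.0], [466.0, 50.0, 112.0], [470.0, 56.0, 115.0]]
outer 162 [518.3  63.3] [44.4 46.2]
hole 44 [517.2  58.3] [12.8 16.2]
hole 106 [515.3  62.6] [32.7 34.6]
arm rect [494.8  54.7] [91.4 46.6] 19.0 z 112.4
 axis from rect [516.5  62.2]
```

```bash
python3 rod.py w18 300 180 340 235 180 275 498 40; python3 rod.py s18 315 120 335 165 180 275 498 40
```

```text
n 35 z 182.6 269.8 width 9.0 slope x,y per z 0.022 -0.016
 axis at z 182.6 494.5 42.5
 axis at z 269.8 496.4 41.1
n 20 z 186.4 269.5 width 9.4 slope x,y per z 0.019 -0.004
 axis at z 186.4 494.4 43.1
 axis at z 269.5 496.0 42.8
```

Both cameras agree: the shaft axis near the tip is at (494.4,42.7), leaning about 0.02 rad towards -x. The bracket axis is (515.7,61.7). Move in over the bore and see how the tilt changes.

Call:
send_rows(rows=[[0, -4, 18, 0], [0, 0, 0, 0], [0, 0, 0, 0]])

```text
t: 22.88
ee_pos: [516.4, 39.1, 256.2]
orientation: [-0.153, 1.572, 0.197]
ft_force: [0.5, -0.6, -1.3]
width: 25.3
```

```bash
python3 -c "
from h import *
ptip([519,60,275],.237)"
```

```text
t 22.88 TIP [516.9  38.1 296.2] yaw 0.223 w 25.3 F [ 0.5 -0.6 -1.3] tool x [-0.011  0.027 -1.   ]
shift [21.8 20.3  7. ] q [ 0.03  0.19  1.79  0.03  1.18 -0.2 ]
turn -0.014
```

Call:
send_rows(rows=[[-30, 0, 0, 0], [-30, 0, 0, 0], [0, 0, 0, 0]])

```text
t: 23.13
ee_pos: [514.4, 35.9, 316.1]
orientation: [-0.151, 1.579, 0.195]
ft_force: [1.2, -0.1, -1.1]
width: 25.9
```

Call:
send_rows(rows=[[30, 0, 0, 0], [30, 0, 0, 0], [0, 0, 0, 0]])

```text
t: 23.38
ee_pos: [514.4, 36.3, 257.9]
orientation: [-0.15, 1.57, 0.193]
ft_force: [-0.6, -0.5, -2.0]
width: 25.5
```

```bash
python3 -c "
from h import *
ptip([519,60,275],.237)"
```

```text
t 23.38 TIP [514.8  35.2 297.9] yaw 0.218 w 25.5 F [-0.6 -0.5 -2. ] tool x [-0.009  0.026 -1.   ]
shift [23.5 22.6  9.6] q [ 0.03  0.18  1.79  0.03  1.18 -0.2 ]
turn -0.019
```

Call:
send_rows(rows=[[-4, 0, 0, -0.01], [-8, 0, 0, 0], [-8, 0, 0, 0], [-10, 0, 0, 0], [-10, 0, 0, 0], [-10, 0, 0, 0], [-10, 0, 0, 0], [-8, 0, 0, 0], [-4, 0, 0, 0], [-2, 0, 0, 0]])

```text
t: 24.22
ee_pos: [516.4, 33.5, 346.8]
orientation: [-0.158, 1.562, 0.2]
ft_force: [-0.2, -0.5, -1.6]
width: 25.4
```

Call:
send_rows(rows=[[35, 0, 0, 0], [35, 0, 0, 0], [0, 0, 0, 0]])

```text
t: 24.47
ee_pos: [518.7, 35.4, 278.7]
orientation: [-0.159, 1.554, 0.199]
ft_force: [-0.8, -0.3, -1.2]
width: 25.6
```

```bash
python3 -c "
from h import *
ptip([519,60,275],.237)"
```

```text
t 24.47 TIP [518.5  34.4 318.7] yaw 0.228 w 25.6 F [-0.8 -0.3 -1.2] tool x [ 0.006  0.027 -1.   ]
shift [44.3 23.8  5.8] q [ 0.03  0.16  1.77  0.03  1.21 -0.21]
turn -0.009
```

That worked: the tilt in x is now nearly what it was at the grasp. Bring the rod over the bore and measure again.

Call:
send_rows(rows=[[4, 4, -0.5, 0], [6, 6, -0.5, 0], [6, 6, 0, 0], [5, 4, 0, 0], [3, 2, 0, 0], [0, 0, 0, 0], [0, 0, 0, 0]])

```text
t: 25.05
ee_pos: [513.9, 60.4, 257.3]
orientation: [-0.159, 1.551, 0.2]
ft_force: [0.2, 0.1, -1.0]
width: 25.4
```

```bash
python3 -c "
from h import *
ptip([519,60,275],.237)
d=grab('wrist','w19'); d=grab('scene','s19'); cv2.imwrite('pics/w19c.png',cv2.cvtColor(cv2.resize(load('w19')['img'][110:310,210:430],None,fx=3.4,fy=3.4,interpolation=cv2.INTER_CUBIC),cv2.COLOR_RGB2BGR))"
python3 rod.py w19 300 170 345 235 172 265 518 60
python3 rod.py s19 310 100 350 185 172 265 518 60
```

```text
t 25.05 TIP [513.5  59.3 297.3] yaw 0.229 w 25.4 F [ 0.2  0.1 -1. ] tool x [ 0.009  0.027 -1.   ]
shift [22.4 -1.1  5.2] q [ 0.08  0.17  1.8   0.03  1.16 -0.16]
turn -0.008
n 34 z 176.4 262.1 width 9.0 slope x,y per z 0.0 -0.021
 axis at z 176.4 512.6 61.4
 axis at z 262.1 512.6 59.6
n 19 z 177.1 259.6 width 6.4 slope x,y per z 0.02 -0.013
 axis at z 177.1 511.8 62.9
 axis at z 259.6 513.5 61.8
```

View pics/w19c.png

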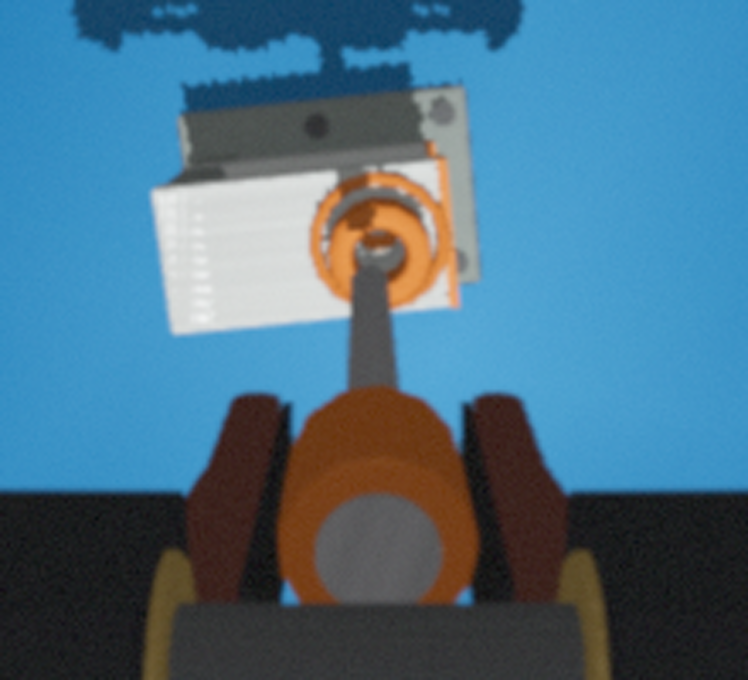

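The rod is nearly upright (slope x ~0.005, y -0.017), with its tip at (512.6,61.4). It needs +3 mm in x. Correct and descend to just above the collar.

Call:
send_rows(rows=[[2, 0, 2, 0], [4, 0, 1, 0], [6, -0.2, 0, 0], [6, -0.2, -0.1, 0], [4, -0.1, 0, 0], [2, 0, 0, 0], [0, 0, 0, 0], [0, 0, 0, 0]])

```text
t: 25.82
ee_pos: [517.8, 60.2, 230.9]
orientation: [-0.158, 1.551, 0.199]
ft_force: [0.1, 0.1, -0.7]
width: 25.3
```

```bash
cat > see.py <<'E'
from h import *
import sys
t=sys.argv[1]
ptip([516.6,60,260],.237)
d=grab('wrist','w'+t); grab('scene','s'+t); cv2.imwrite('pics/w%sc.png'%t,cv2.cvtColor(cv2.resize(d['img'][130:290,230:410],None,fx=4,fy=4,interpolation=cv2.INTER_CUBIC),cv2.COLOR_RGB2BGR))
E
python3 see.py 20
python3 rod.py w20 300 170 345 235 150 245 518 60
python3 rod.py s20 310 100 350 185 150 245 518 60
```

```text
t 25.82 TIP [517.4  59.1 270.9] yaw 0.227 w 25.3 F [ 0.1  0.1 -0.7] tool x [ 0.009  0.027 -1.   ]
shift [10.9  0.8 -0.8] q [ 0.08  0.21  1.82  0.03  1.1  -0.17]
turn -0.01
n 37 z 150.4 242.2 width 9.0 slope x,y per z -0.0 -0.019
 axis at z 150.4 516.5 61.2
 axis at z 242.2 516.5 59.5
n 20 z 152.1 240.3 width 6.5 slope x,y per z 0.014 -0.012
 axis at z 152.1 516.0 62.2
 axis at z 240.3 517.2 61.1
```

View pics/w20c.png

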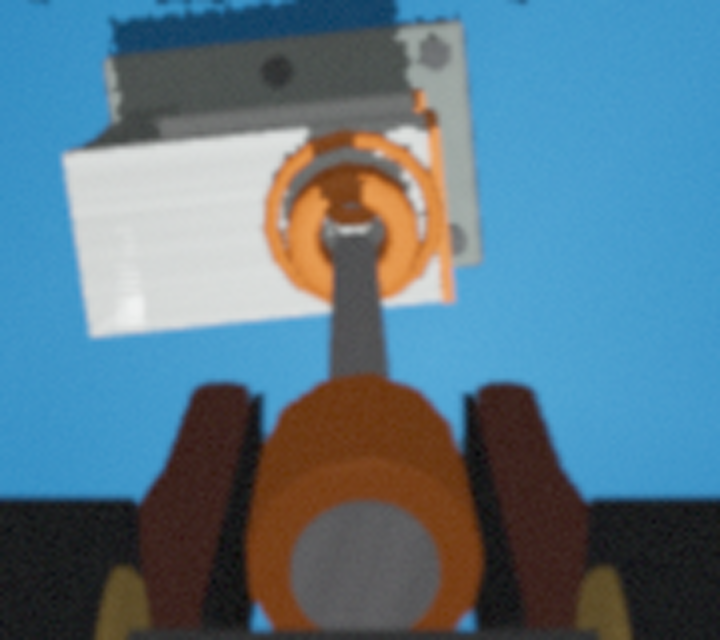

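Call:
send_rows(rows=[[2, 0.6, -0.6, 0], [4, 0.1, 0, 0], [4, -0.1, -0.1, 0], [4, -0.1, 0, 0], [2, 0, 0, 0], [0, 0, 0, 0], [0, 0, 0, 0]])

```text
t: 26.5
ee_pos: [517.5, 61.2, 214.0]
orientation: [-0.158, 1.55, 0.199]
ft_force: [0.3, -0.7, -1.5]
width: 25.2
```

```bash
python3 see.py 21
python3 rod.py w21 300 170 345 235 140 230 518 60
python3 rod.py s21 310 100 350 185 140 230 518 60
python3 m.py w21 280 130 360 210 | grep -v held
```

```text
t 26.5 TIP [517.1  60.1 254. ] yaw 0.228 w 25.2 F [ 0.3 -0.7 -1.5] tool x [ 0.011  0.027 -1.   ]
shift [-6.   0.2 -0.4] q [ 0.08  0.23  1.84  0.03  1.06 -0.17]
turn -0.009
n 35 z 141.3 226.1 width 9.0 slope x,y per z -0.003 -0.019
 axis at z 141.3 516.5 62.1
 axis at z 226.1 516.2 60.5
n 19 z 146.6 228.0 width 6.4 slope x,y per z -0.001 -0.008
 axis at z 146.6 516.0 62.2
 axis at z 228.0 515.9 61.5
outer 243 [519.1  66.2] [45.1 47.6]
hole 126 [515.8  62.2] [33.7 34.8]
arm rect [494.5  54.8] [91.2 46.8] 18.8 z 112.4
 axis from rect [516.3  62.2]
```

View pics/w21c.png

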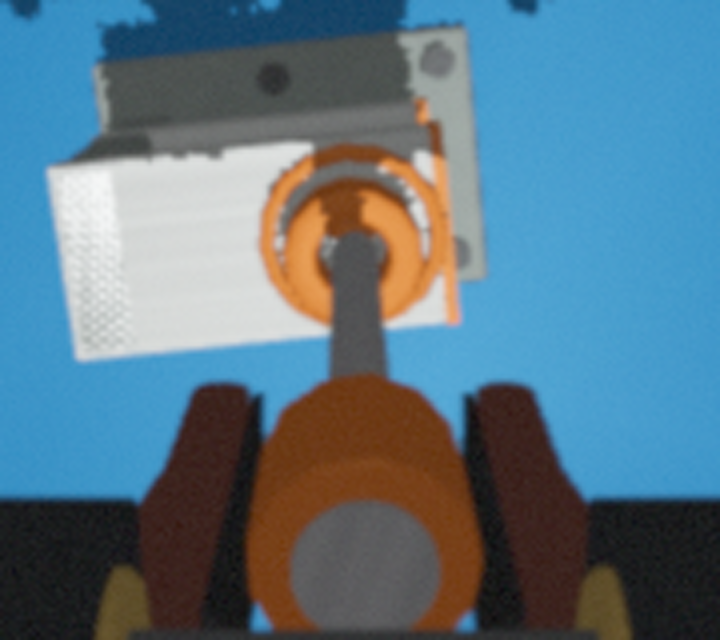

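The rod tip is inside the collar bore and centred to within about 0.7 mm. Go down slowly into the upper bushing.

Call:
send_rows(rows=[[2, 0, -0.5, 0], [3, -0.1, 0, 0], [3, -0.1, -0.1, 0], [3, -0.1, 0, 0], [2, 0, 0, 0], [0, 0, 0, 0]])

```text
t: 27.1
ee_pos: [517.5, 61.1, 200.3]
orientation: [-0.158, 1.548, 0.199]
ft_force: [-0.4, -0.1, -1.1]
width: 25.7
```

Call:
send_rows(rows=[[2, -0.1, 0, 0], [3, -0.1, 0, 0], [3, -0.1, -0.1, 0], [2, 0, 0, 0], [0, 0, 0, 0]])

```text
t: 27.52
ee_pos: [517.6, 61.0, 189.0]
orientation: [-0.158, 1.548, 0.199]
ft_force: [0.3, -0.2, -0.9]
width: 25.7
```

```bash
python3 see.py 22
python3 rod.py w22 300 170 345 235 134 205 518 60
python3 rod.py s22 310 100 350 185 134 205 518 60
```

```text
t 27.52 TIP [517.1  59.9 229. ] yaw 0.228 w 25.7 F [ 0.3 -0.2 -0.9] tool x [ 0.012  0.027 -1.   ]
shift [-31.    0.9   0. ] q [ 0.08  0.26  1.86  0.03  1.01 -0.17]
turn -0.009
n 30 z 135.1 201.4 width 9.0 slope x,y per z -0.001 -0.023
 axis at z 135.1 516.5 61.8
 axis at z 201.4 516.4 60.3
n 15 z 137.0 200.3 width 6.7 slope x,y per z -0.016 -0.005
 axis at z 137.0 517.0 62.1
 axis at z 200.3 516.0 61.7
```

No contact force with the tip at z = 99, inside the upper bushing. Continue with a small centring correction.

Call:
send_rows(rows=[[2, -0.2, -0.6, 0], [4, -0.1, 0, 0], [6, -0.2, -0.1, 0], [6, -0.2, -0.1, 0], [6, -0.1, -0.1, 0], [4, -0.1, 0, 0], [2, 0, 0, 0], [0, 0, 0, 0]])

```text
t: 28.28
ee_pos: [517.2, 60.8, 156.0]
orientation: [-0.158, 1.549, 0.199]
ft_force: [0.1, -0.2, -0.8]
width: 25.4
```

```bash
python3 see.py 23
python3 rod.py w23 300 170 345 240 132 175 518 60
python3 rod.py s23 310 100 350 185 132 175 518 60
```

```text
t 28.28 TIP [516.7  59.7 195.9] yaw 0.228 w 25.4 F [ 0.1 -0.2 -0.8] tool x [ 0.012  0.027 -1.   ]
shift [-64.    1.9   1.1] q [ 0.08  0.3   1.89  0.03  0.93 -0.17]
turn -0.009
n 20 z 132.3 170.1 width 9.2 slope x,y per z -0.005 -0.044
 axis at z 132.3 516.0 61.3
 axis at z 170.1 515.8 59.7
n 8 z 135.7 172.5 width 7.8 slope x,y per z 0.042 0.026
 axis at z 135.7 515.7 61.1
 axis at z 172.5 517.2 62.1
```

Call:
send_rows(rows=[[2, 0, 0, 0], [3, -0.1, -0.1, 0], [4, -0.1, 0, 0], [4, -0.1, -0.1, 0], [3, -0.1, 0, 0], [1, 0, 0, 0]])

```text
t: 28.88
ee_pos: [518.2, 61.0, 138.9]
orientation: [-0.158, 1.546, 0.199]
ft_force: [-0.4, -0.3, -0.2]
width: 25.6
```

Call:
send_rows(rows=[[2, 0, 0, 0], [4, -0.1, 0, 0], [4, -0.1, -0.1, 0], [2, -0.1, 0, 0], [0, 0, 0, 0]])

```text
t: 29.3
ee_pos: [518.1, 61.0, 125.1]
orientation: [-0.158, 1.547, 0.199]
ft_force: [0.4, -0.1, -2.3]
width: 25.4
```

```bash
python3 see.py 24
```

```text
t 29.3 TIP [517.6  59.9 165.1] yaw 0.228 w 25.4 F [ 0.4 -0.1 -2.3] tool x [ 0.013  0.028 -1.   ]
shift [-94.9   2.6   0.9] q [ 0.08  0.35  1.91  0.03  0.86 -0.17]
turn -0.009
```

The tip is near z = 35, through the lower bushing, with no contact force. Go down 10 mm more and inspect.

Call:
send_rows(rows=[[2, 0.1, -0.5, 0], [3, 0, -0.2, 0], [3, 0, 0, 0], [1, 0, 0, 0], [0, 0, 0, 0], [0, 0, 0, 0], [0, 0, 0, 0]])

```text
t: 29.98
ee_pos: [518.3, 61.2, 116.0]
orientation: [-0.158, 1.545, 0.199]
ft_force: [-0.1, 0.3, -0.9]
width: 25.3
```

```bash
python3 see.py 25; python3 -c "
from h import *
d=load('s25'); cv2.imwrite('pics/s25c.png',cv2.cvtColor(cv2.resize(d['img'][110:220,270:400],None,fx=5,fy=5,interpolation=cv2.INTER_CUBIC),cv2.COLOR_RGB2BGR))"
python3 m.py w25 285 150 365 225
```

```text
t 29.98 TIP [517.7  60.1 156. ] yaw 0.228 w 25.3 F [-0.1  0.3 -0.9] tool x [ 0.015  0.028 -1.   ]
shift [-104.     2.6    1.1] q [ 0.08  0.36  1.92  0.04  0.84 -0.17]
turn -0.009
outer 385 [516.5  70.2] [28.8 43.1]
arm rect [494.3  55.7] [91.2 44.7] 19.1 z 112.4
 axis from rect [516.   63.2]
```

View pics/w25c.png

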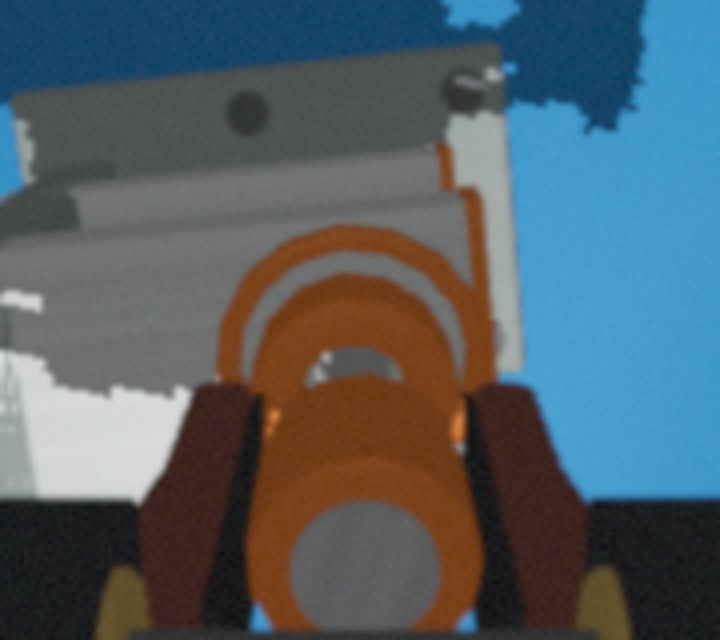

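View pics/s25c.png

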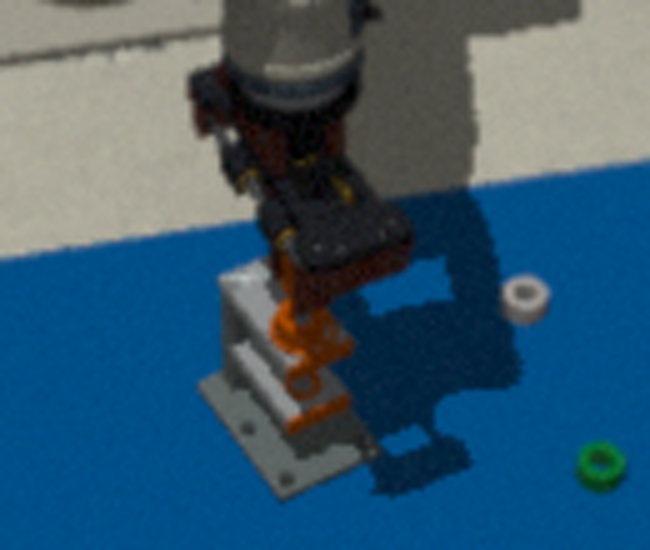

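I'll check that the rod hasn't slipped in the grip, by comparing knob top height against fingertip height over time, and look at the lower bushing in the scene picture.

Run:
```python
from h import *
for t in ('w16','w17','w20','w23','w25'):
    d=load(t); P=cloud(d); C=d['world_from_camera'][2,3]
    q=P[262:280,312:330,2]; print(t,'knob top z',np.median(q).round(1),'below cam',(C-np.median(q)).round(1))
d=load('s25'); cv2.imwrite('pics/s25d.png',cv2.cvtColor(cv2.resize(d['img'][165:205,310:350],None,fx=14,fy=14,interpolation=cv2.INTER_CUBIC),cv2.COLOR_RGB2BGR))
d0=load('scene0'); cv2.imwrite('pics/s0d.png',cv2.cvtColor(cv2.resize(d0['img'][165:205,310:350],None,fx=14,fy=14,interpolation=cv2.INTER_CUBIC),cv2.COLOR_RGB2BGR))
P=cloud(d)
for v in range(178,196,2): print(v,[P[v,u].round(0).tolist() for u in (328,330,332)])
```

```text
w16 knob top z 166.2 below cam 129.8
w17 knob top z 338.8 below cam 129.7
w20 knob top z 302.5 below cam 130.4
w23 knob top z 227.5 below cam 130.4
w25 knob top z 187.5 below cam 130.4
178 [[528.0, 53.0, 118.0], [532.0, 59.0, 121.0], [531.0, 66.0, 118.0]]
180 [[536.0, 52.0, 117.0], [532.0, 59.0, 112.0], [537.0, 64.0, 116.0]]
182 [[542.0, 50.0, 115.0], [538.0, 58.0, 109.0], [540.0, 64.0, 109.0]]
184 [[549.0, 49.0, 114.0], [541.0, 57.0, 102.0], [509.0, 71.0, 60.0]]
186 [[511.0, 57.0, 56.0], [521.0, 62.0, 67.0], [516.0, 70.0, 59.0]]
188 [[523.0, 55.0, 60.0], [520.0, 62.0, 55.0], [528.0, 67.0, 64.0]]
190 [[526.0, 54.0, 55.0], [531.0, 60.0, 59.0], [532.0, 66.0, 59.0]]
192 [[535.0, 52.0, 56.0], [536.0, 58.0, 55.0], [542.0, 64.0, 60.0]]
194 [[545.0, 50.0, 58.0], [540.0, 58.0, 50.0], [539.0, 65.0, 46.0]]
```

View pics/s25d.png

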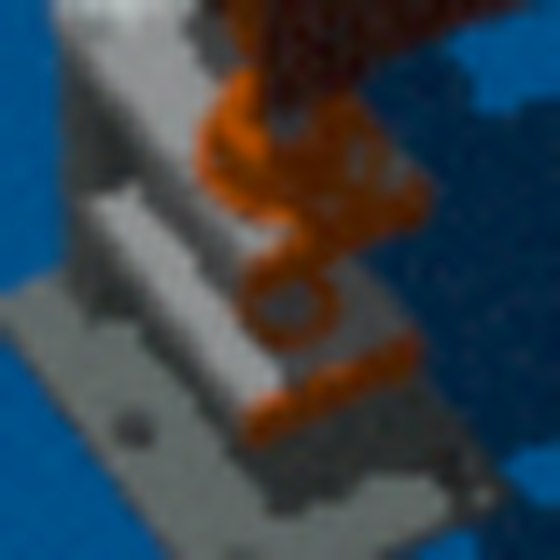

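View pics/s0d.png

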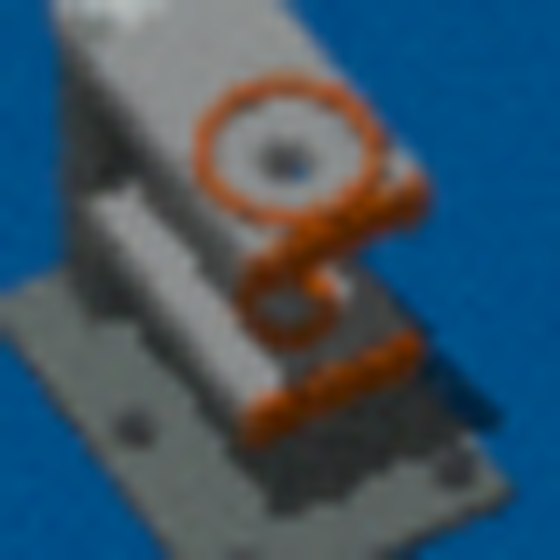

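The rod hasn't slipped: the knob top is at 187.5, so the tip is near z 26.5–27.5. The scene depth shows the rod at z≈67, just above the lower bore. One last check on the collar and the other objects before handing in.

Run:
```python
from h import *
d=load('w25'); P=cloud(d); hsv=cv2.cvtColor(d['img'],cv2.COLOR_RGB2HSV)
m=cv2.inRange(hsv,(2,110,50),(22,255,255)); k=np.zeros_like(m); k[195:228,290:350]=255; m&=k
q=P[m>0]; t=q[(abs(q[:,2]-130)<4)]; A=np.linalg.lstsq(np.c_[t[:,:2]-[516,62],np.ones(len(t))],t[:,2],rcond=None)[0]
print('collar top plane: tilt',A[:2].round(3),'z at axis',A[2].round(1),'n',len(t))
from scipy.optimize import least_squares
e=t[:,:2]; r=np.hypot(*(e-[515.8,61.7]).T); print('outer radius about (515.8,61.7):',np.percentile(r,97).round(1))
a,b=load('scene0'),load('s25'); 
for nm,lo,hi in [('grn',(50,110,60),(80,255,255))]:
  for x in (a,b):
    n,l,s,c=cv2.connectedComponentsWithStats(cv2.inRange(cv2.cvtColor(x['img'],cv2.COLOR_RGB2HSV),lo,hi)); print([c[i].round(1).tolist() for i in range(1,n) if s[i,4]>20])
o=ctrl.get_obs(); print(o['t'],o['qvel'].round(4),o['width'],o['ft_force'].round(1))
```

```text
collar top plane: tilt [ 0.021 -0.065] z at axis 130.3 n 792
outer radius about (515.8,61.7): 14.9
[[473.6, 55.7], [195.3, 179.6], [389.6, 202.7], [391.2, 282.6]]
[[473.6, 55.7], [195.2, 179.3], [389.7, 202.7], [391.1, 282.6]]
30.0833 [-0.0004  0.0005 -0.0003  0.0006 -0.0017  0.0006] 25.691011301627114 [-0.2  0.1 -0.9]
```

```bash
python3 -c "
from workcell import ctrl
print(ctrl.close_job())"
```

```text
the job is handed in; nothing more can be done
None
```

The orange collar is seated in the bracket and the orange rod is threaded through the collar and both bushings. The rod is still held upright in the fingers. I handed the job in at about t = 30 s; no verdict was reported.

**What I did:**
- **Collar:** my first grasp closed on air above it. The real fingertips measured about 40 mm short of the reported TCP in both the wrist and scene cameras, so I planned with the measured tip after that. The collar itself had not moved. I then picked it up, set it in the seat and let go.
- **Rod:** I took the orange rod from the rack's middle hole and lowered it through the collar and both bushings. The wrist force showed only the rod's weight, about 1 N, with no sign of contact.

**Last checks:**

| Check | Measured | Target |
|---|---|---|
| Collar top height, when released | 130.2 mm (last picture: 130.3 mm) | 130 mm |
| Collar centre, when released | within 0.5 mm of the seat axis | within 4 mm |
| Rod tip height | z ≈ 26–27 mm, about 18 mm below the lower arm | 6–34 mm below |
| Rod tilt | about 0.02 rad | below 0.06 rad |
| Grip on the knob | 25.7 mm opening, no slip seen | 26 mm knob |
| Joint speeds | practically zero | at rest |

- **Other objects:** the green parts had not moved in the scene view. I did not re-measure the rest, though no contact showed.
- **Doubtful readings:** a last plane fit on the collar top gave a tilt of about 0.07 rad (limit 0.1). It used only the part of the ring not hidden by the knob, so I put it down to edge pixels. The last scene fit of the rod's slope was also noisy because little of the shaft was visible; the tilt above comes from earlier, clearer views.

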